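Stack a handheld terminal in the bonding jig

TASK

The terminal's back shell lies loose and crooked in the bonding jig. Slide it under the end stop's lip until you feel it press on the buffer hidden there, then lay the aluminium mid-frame on it and push that home the same way, and last the front panel, screen up, each pressed home before the next goes on. Push firmly enough to be sure of contact but gently (some 5 N is plenty), and leave the three as one square pile, every piece flat and flush, touching the buffer and both side stops.

Things in the scene. Friction and masses are not known exactly. Their poses are not given: they have to be found in the camera images.
- jig: Fixed aluminium bonding jig, base 250 x 130 x 8 mm. Origin: centre of its underside; z up, x along it towards the end stop, y towards its side stops. A raised grey bed 44 mm wide runs along it, top at z = 28 mm, x = -112 to +124 mm. A piece at home has its centre line over y = 0.
- side_a (a point): Rear of the jig's two steel side stops: middle of its inner face, level with the bed's top (jig x = -49, y = +33, z = 28 mm). The stop is 18 mm long (x), 14 mm thick, and its top is 28 mm above this point. Axes as the jig's.
- side_b (a point): The same point of the front side stop (jig x = +67, y = +33, z = 28 mm). Between the two stops 98 mm are free for a finger.
- endstop: Steel stop clamped across the bed, fixed, 26 x 56 x 33 mm, knob on top to 45 mm. Axes as the jig's; origin: foot of its face, mid-width, on the bed; block to +x. A lip 4 mm thick overhangs the face by 24 mm to -x, underside 29 mm above the bed. Hidden under it a stiff buffer stands 2 to 14 mm out of the face (unknown, to be felt): a piece on it has its centre 72 to 84 mm to -x.
- shell: Back shell: solid black plastic slab 140 (x) x 66 (y) x 10 (z) mm, grey inlay and four brass dots on top, about 120 g. Origin: centre of underside. Starts loosely on the jig's bed, off all the stops, crooked by up to 7 degrees. Goes at the bottom. Either end may lead.
- frame: Mid-frame: aluminium, 140 x 66 x 8 mm with two windows and a bar 36 mm wide across the middle, about 80 g. Origin: centre of underside. Starts flat on one of the two rests (which one varies). Goes in the middle. Either end may lead.
- panel: Front panel: white slab 140 x 66 x 6 mm with a black screen area on top, about 90 g. Origin: centre of underside. Starts flat on the other rest, screen up. Goes on top, screen up. Either end may lead.
- rest_f: Fixed round black rubber rest 48 mm in diameter, 14 mm high, under the mid-frame at the start. Origin: centre of its underside.
- rest_p: The same kind of rest, under the front panel at the start.

How it is judged:
By the outcome, as a careful person would: the job done as asked, in the order asked, and still so for the second after the job is handed in, with the robot touching nothing.
It also fails if it takes over 72 s, if anything falls off the work surface, if the arm or the gripper's body presses on something with over 40 N, if the wrist force passes 120 N, or if a joint passes its speed limit or range.

ROBOT

A 7-joint arm with a two-finger parallel gripper is mounted at the origin on the work surface. World frame = base frame: x ahead of the robot, y to its left, z up, the work surface at z = 0. Lengths are in mm, angles in rad, forces in N, time in s.
With the tool pointing down it reaches from about 400 to 875 mm from the base axis. Payload 4.4 kg.
Tool frame: the origin (TCP) lies between the finger pads; the fingertips stand 11 mm ahead of it and the grasp point (between the pads) lies 8 mm behind it; y points along the fingers, x is the direction in which the jaws open and shut, and the axes are right-handed (so a half turn about y gives the same grasp; the last joint's range is limited). The gripper opens to 85 mm and grips with 20 to 120 N. Pads are 22 mm wide; open, the fingers measure 114 mm over their backs; the gripper's body (76 mm by 85 mm) begins 54 mm behind the grasp point. The pads swing forward as they close: fully open they stand 13 mm farther back than shut.
Start: joints at [1.117, 0.628, 0.038, 1.517, -0.027, 0.996, -0.02], TCP at [245.827, -601.736, 242.313] pointing down, gripper open.
Joint ranges: [-3.06, 3.06], [-0.37, 2.12], [-1.25, 1.32], [0.18, 2.47], [-1.1, 4.24], [0.23, 1.98], [-2.94, 2.94]. Speed limits (rad/s): [2.57, 2.57, 3.14, 3.14, 3.14, 3.14, 3.14].

INTERFACE

Orientations are given as [roll, pitch, yaw] about the fixed x, y, z axes, in that order (R = Rz(yaw) Ry(pitch) Rx(roll)).
In Python, from cell import * gives the robot as it stands.
- The arm moves only by the shell command python3 -m jog 'ROWS'. ROWS is JSON, a list of rows, each an object of numbers: "x", "y", "z": the shift along the tool's x, y, z in mm; "ax", "ay", "az": the turn, a rotation vector about the tool's x, y, z in rad; "grip": the finger opening in mm, from 0 to 85.4. In form: [{"x": .., "y": .., "z": .., "ax": .., "ay": .., "az": .., "grip": ..}, ...]. A call has 1 to 5 rows; each row is the pose to reach, as a shift and turn from the pose commanded when the call began, along the tool's axes at that moment; what a row does not reach only later rows make up. A row lasts 1/10 s, in which the tool goes at most 50 mm and 8.59 degrees, less where a joint would pass 70% of its speed; a pose out of reach is approached as far as the arm can. A call with a gripper value outside its range is refused whole. The fingers move at their own pace and stop on an object; the grip force is fixed at half the most. Time passes only in rows, so rows that repeat a pose let the fingers close. It gives the time, the measured TCP pose, the force and the opening at its end, in the units of the state.
- read_state(): the state, without advancing time (a new reading comes with each control period).
- get_image(name): name is "side" or "top"; returns a dict with "color" (480x640x3 uint8, red, green, blue), "vfov" (degrees; the focal length in pixels is half the picture's height over the tangent of half this angle, whatever the lens; pixels are square), "cx", "cy" (the principal point, pixels), "camera_from_world" (4x4, takes a point from world to camera coordinates). Camera axes: x right, y down, z forward; pixel columns grow to the right and rows downward; lengths in mm; the calibration is good to about 2 mm. A picture is of the moment at which its call begins. There is no depth.
- finish_job(): hands the job in, once; it reports no verdict.
The state is a dict: "clock": time; "qpos": joint angles; "qd": joint speeds; "tau": joint torques, N m; "eef_pos": TCP position; "tool_rot": TCP orientation; "force": force on the tool from outside, world axes, zero at the start; "torque": the same for the moment, N m; "width": finger opening in mm.
Only numpy, scipy, OpenCV 4.12 (cv2) and the standard library are available. Lean on these libraries where they do the work, as an engineer would, in place of code of your own. Each camera call takes 0.05 s, during which the arm holds its last target.

## Working session

There is one attempt and no reset: what is moved stays moved. The work goes in short steps, Python scripts to look and compute and a shell command to move; the robot and the scene stay as the last step left them, time stands still between calls to the robot, and variables do not carry over. Pictures are saved under pics/ and viewed, and the job is handed in when it is done.

```bash
ls; mkdir -p pics; python3 - <<'E'
from cell import *
import cv2,numpy as np
s=read_state();print({k:np.round(v,3).tolist() for k,v in s.items()})
for n in("top","side"):
    i=get_image(n);cv2.imwrite(f"pics/{n}0.png",i["color"][:,:,::-1]);print(n,i["vfov"],i["cx"],i["cy"],np.round(i["camera_from_world"],4).tolist(), i.keys())
E
```

```text
pics
{'clock': 0.0, 'qpos': [1.117, 0.629, 0.038, 1.518, -0.027, 0.996, -0.02], 'qd': [-0.001, -0.0, 0.001, 0.001, -0.0, 0.001, 0.001], 'tau': [0.0, -56.34, 1.226, -19.345, 0.011, 0.01, -0.0], 'eef_pos': [245.61, -601.143, 241.373], 'tool_rot': [-1.571, 0.002, -1.183], 'force': [-0.289, -0.364, 0.471], 'torque': [-0.068, -0.018, 0.007], 'width': 85.362}
top 49.94169128174534 312.12635875453657 237.12363100386924 [[-0.0102, -0.9999, -0.0018, 15.0951], [-0.991, 0.0103, -0.1336, 572.4398], [0.1336, 0.0004, -0.991, 1062.7485], [0.0, 0.0, 0.0, 1.0]] dict_keys(['color', 'vfov', 'cx', 'cy', 'camera_from_world'])
side 48.72798806468325 312.3643718081498 231.98651748925624 [[-0.9884, -0.1504, 0.0195, 562.1511], [-0.0949, 0.5134, -0.8529, 116.1796], [0.1183, -0.8449, -0.5217, 851.55], [0.0, 0.0, 0.0, 1.0]] dict_keys(['color', 'vfov', 'cx', 'cy', 'camera_from_world'])
```

View pics/top0.png

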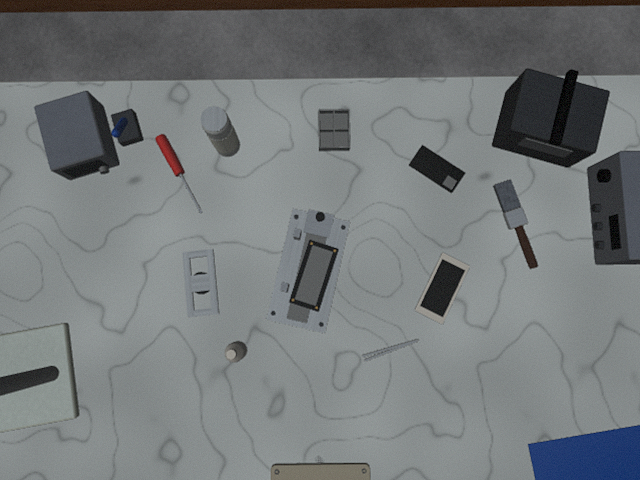

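View pics/side0.png

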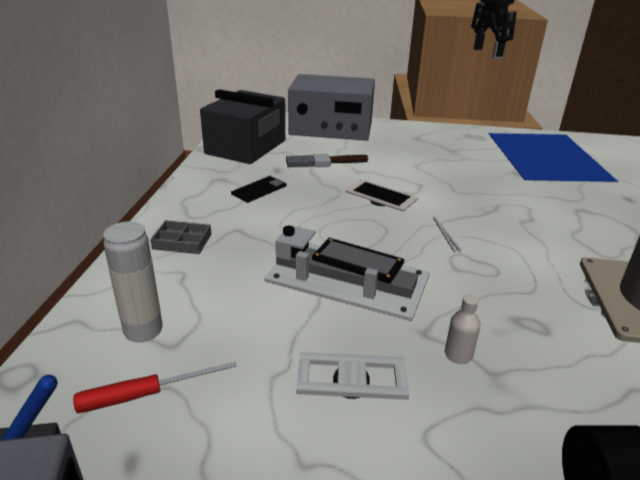

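The top view shows the jig at about (311,270) with its end stop towards +x, the frame at (200,283) and the panel at (442,288). I'll enlarge each one.

```bash
python3 - <<'E'
import cv2
t=cv2.imread("pics/top0.png");s=cv2.imread("pics/side0.png")
def c(i,x,y,w,h,k,n):
    cv2.imwrite(n,cv2.resize(i[y:y+h,x:x+w],None,fx=k,fy=k,interpolation=cv2.INTER_CUBIC))
c(t,260,200,100,140,4,"pics/t_j.png")   # 400x560
c(t,175,240,60,85,6,"pics/t_f.png")
c(t,405,240,75,90,6,"pics/t_p.png")
c(s,260,215,180,105,4,"pics/s_j.png")
E
```

```text
(no output)
```

View pics/t_j.png

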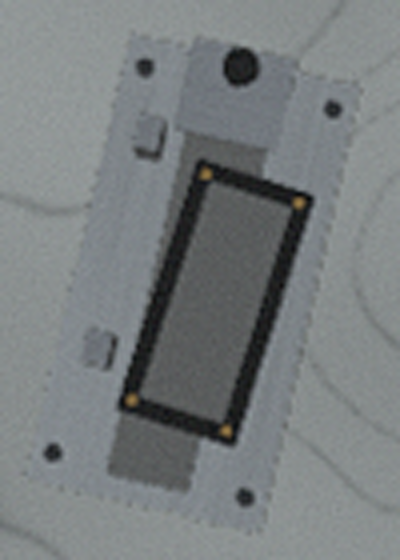

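View pics/t_f.png

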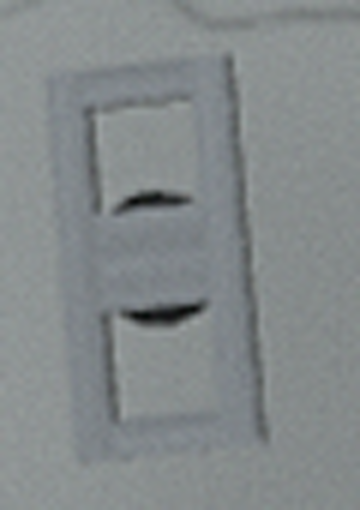

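View pics/t_p.png

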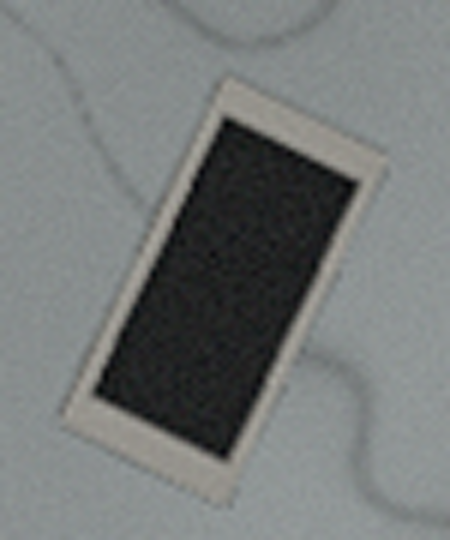

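View pics/s_j.png

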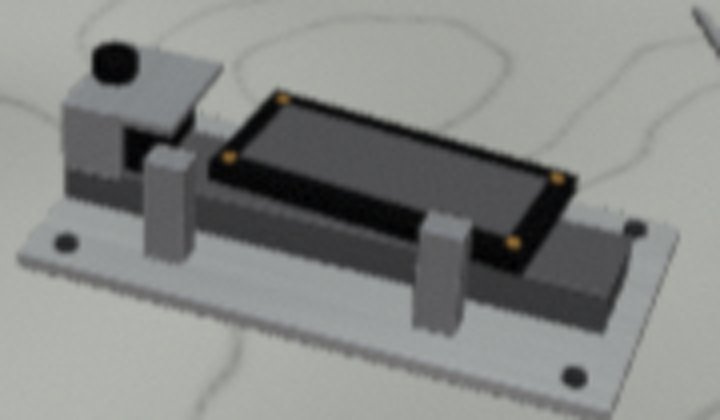

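```bash
cat > h.py <<'E'
import numpy as np, cv2
from scipy.optimize import least_squares
C={"top":(49.94169128174534,312.126,237.124,np.array([[-0.0102,-0.9999,-0.0018,15.0951],[-0.991,0.0103,-0.1336,572.4398],[0.1336,0.0004,-0.991,1062.7485],[0,0,0,1]])),
"side":(48.72798806468325,312.364,231.987,np.array([[-0.9884,-0.1504,0.0195,562.1511],[-0.0949,0.5134,-0.8529,116.1796],[0.1183,-0.8449,-0.5217,851.55],[0,0,0,1]]))}
def proj(n,P):
    v,cx,cy,T=C[n];f=240/np.tan(np.radians(v)/2);P=np.atleast_2d(P)
    c=P@T[:3,:3].T+T[:3,3];return np.c_[cx+f*c[:,0]/c[:,2],cy+f*c[:,1]/c[:,2]]
def ray(n,uv,z):
    v,cx,cy,T=C[n];f=240/np.tan(np.radians(v)/2);R=T[:3,:3];o=-R.T@T[:3,3]
    out=[]
    for u,w in np.atleast_2d(uv):
        d=R.T@np.array([(u-cx)/f,(w-cy)/f,1]);out.append((o+d*(z-o[2])/d[2])[:2])
    return np.array(out)
def crop(p,k,off): return (np.array(p,float)+.5)/k-.5+np.array(off)
def pose(P,q):
    c,s=np.cos(q[2]),np.sin(q[2]);return np.c_[q[0]+c*P[:,0]-s*P[:,1],q[1]+s*P[:,0]+c*P[:,1],P[:,2]]
def fit(obs,q0):  # obs: list of (cam, local Nx3, uv)
    f=lambda q:np.concatenate([(proj(n,pose(np.array(L,float),q))-uv).ravel() for n,L,uv in obs])
    r=least_squares(f,q0,loss="soft_l1");return r.x,np.round(r.fun,1)
E
python3 - <<'E'
from h import *
def rect(a,b,z): # TL TR BR BL : +x+y, +x-y, -x-y, -x+y
    return [[a,b,z],[a,-b,z],[-a,-b,z],[-a,b,z]]
J=crop([(131,33),(361,80),(263,534),(26,474)],4,(260,200))
S=crop([(201,159),(313,199),(234,445),(120,408)],4,(260,200))
D=crop([(206,174),(299,203),(226,431),(132,400)],4,(260,200))
F=crop([(50,75),(228,54),(260,440),(80,463)],6,(175,240))
P=crop([(228,77),(388,155),(228,507),(62,420)],6,(405,240))
q,r=fit([("top",rect(125,65,8),J)],[570,0,-.2]);print("jig",q,np.degrees(q[2]),r)
jq=q
SJ=crop([(18,258),(680,233),(608,412)],4,(260,215))
q,r=fit([("side",[[125,65,8],[-125,-65,8],[-125,65,8]],SJ)],jq);print("jig side",q,np.degrees(q[2]),r)
q,r=fit([("top",rect(70,33,38),S)],[570,0,-.2]);print("shell",q,np.degrees(q[2]),r)
SD=crop([(283,99),(557,178),(513,243),(229,157)],4,(260,215))
# dots: TL order in side: back-left=+x -y ; back-right=-x -y; front-right=-x+y; front-left=+x+y
t=ray("top",D,38);s=ray("side",SD,38);print("dots top",t.mean(0),"side",s.mean(0), t-s[[3,0,1,2]])
q,r=fit([("top",rect(70,33,22),F)],[570,200,.1]);print("frame",q,np.degrees(q[2]),r)
q,r=fit([("top",rect(70,33,20),P)],[570,-250,-.4]);print("panel",q,np.degrees(q[2]),r)
# endstop lip edge and tops in jig coords
def injig(p):
    c,s=np.cos(jq[2]),np.sin(jq[2]);d=p-jq[:2];return np.c_[c*d[:,0]+s*d[:,1],-s*d[:,0]+c*d[:,1]]
print("lip edge, back (z61)",injig(ray("top",crop([(180,130),(268,150),(195,36),(298,58)],4,(260,200)),61)))
print("stop tops z56",injig(ray("top",crop([(150,133),(98,347)],4,(260,200)),56)))
print("knob z73",injig(ray("top",crop([(240,66)],4,(260,200)),73)))
E
```

```text
jig [ 5.06970426e+02  1.76586871e+01 -2.32766867e-01] -13.336559110779138 [ 0.1 -0.5 -0.   0.5 -0.2 -0.7  0.1  0.7]
jig side [ 5.05625607e+02  2.19368461e+01 -2.38253331e-01] -13.650910313108145 [-0.8 -0.6  0.1 -0.7  0.5  0.9]
shell [ 4.91560011e+02  6.15597488e+00 -3.28613819e-01] -18.828184909645447 [-0.4 -0.3  1.1 -0.7  0.3  0.9 -1.   0.2]
dots top [491.89437151   6.87511171] side [491.88676163   7.35666015] [[-0.27961391 -0.34793032]
 [ 0.38758825 -0.36654108]
 [-0.02395752 -0.58340776]
 [-0.0535773  -0.6283146 ]]
frame [4.79504510e+02 2.49934242e+02 1.01608571e-01] 5.821742300965752 [-0.5 -0.3  0.3 -0.2  0.6  0.4 -0.3  0.1]
panel [ 462.94302117 -269.02313872   12.08701823] 692.5351317399496 [-0.3 -0.7  0.8  0.1  0.   0.1 -0.4  0.4]
lip edge, back (z61) [[ 69.66792207  23.86681513]
 [ 69.51174646 -23.38562064]
 [120.21207951  27.30228707]
 [120.68083241 -28.17626393]]
stop tops z56 [[ 65.32017411  39.14843681]
 [-49.94800166  40.27602191]]
knob z73 [[107.68516327   0.34256737]]
```

```bash
cat >> h.py <<'E'
from scipy.spatial.transform import Rotation as Ro
JQ=np.array([507.0,17.7,-0.2335])
def j2w(x,y):
    c,s=np.cos(JQ[2]),np.sin(JQ[2]);return np.array([JQ[0]+c*x-s*y,JQ[1]+s*x+c*y])
def w2j(x,y):
    c,s=np.cos(JQ[2]),np.sin(JQ[2]);d=np.array([x,y])-JQ[:2];return np.array([c*d[0]+s*d[1],-s*d[0]+c*d[1]])
def delta(xyz,yawdeg):
    from cell import read_state
    s=read_state();R=Ro.from_euler("xyz",s["tool_rot"]);T=Ro.from_euler("xyz",[-np.pi/2,0,np.radians(yawdeg)])
    d=R.inv().apply(np.array(xyz)-s["eef_pos"]);rv=(R.inv()*T).as_rotvec()
    print("t",round(s["clock"],2),"pos",np.round(s["eef_pos"],1),"rot",np.round(np.degrees(s["tool_rot"]),2),"F",np.round(s["force"],1),"w",round(s["width"],1),"| d",np.round(d,1),"rv",np.round(rv,4))
E
python3 -c "
from h import *
print(w2j(491.8,6.6))
delta([491.8,6.6,150],-108.83)"
```

```text
[-12.2191483  -14.31580996]
t 0.1 pos [ 245.6 -601.2  241.5] rot [-90.     0.1  -67.78] F [-0.2 -0.2 -1. ] w 85.4 | d [-469.5   92.3  457.7] rv [ 6.000e-04  7.164e-01 -1.600e-03]
```

```bash
python3 -m jog '[{"x":-235,"z":229,"ay":0.716},{"x":-235,"z":229,"ay":0.716},{"x":-235,"z":229,"ay":0.716},{"x":-235,"z":229,"ay":0.716},{"x":-235,"z":229,"ay":0.716}]'; python3 -c "
from h import *
delta([491.8,6.6,150],-108.83)"
```

```text
t 0.1 pos [ 245.6 -601.2  241.5] rot [-90.     0.1  -67.78] F [-0.2 -0.2 -1. ] w 85.4 | d [-469.5   92.3  457.7] rv [ 6.000e-04  7.164e-01 -1.600e-03]$[0]: bad value
```

```bash
python3 -m jog '[{"x":-235,"y":0,"z":229,"ax":0,"ay":0.716,"az":0,"grip":85},{"x":-235,"y":0,"z":229,"ax":0,"ay":0.716,"az":0,"grip":85},{"x":-235,"y":0,"z":229,"ax":0,"ay":0.716,"az":0,"grip":85},{"x":-235,"y":0,"z":229,"ax":0,"ay":0.716,"az":0,"grip":85},{"x":-235,"y":0,"z":229,"ax":0,"ay":0.716,"az":0,"grip":85}]'; python3 -c "
from h import *
delta([491.8,6.6,150],-108.83)"
```

```text
clock: 0.6
eef_pos: [339.9, -367.9, 242.1]
tool_rot: [-1.571, 0.0, -1.905]
force: [1.7, -0.1, -0.4]
width: 85.4
t 0.6 pos [ 339.9 -367.9  242.1] rot [-9.0020e+01  3.0000e-02 -1.0915e+02] F [ 1.7 -0.1 -0.4] w 85.4 | d [-403.6   92.2   20.6] rv [ 0.0003 -0.0055 -0.0004]
```

```bash
python3 -m jog '[{"x":-240,"y":0,"z":10,"ax":0,"ay":0,"az":0,"grip":85},{"x":-240,"y":0,"z":10,"ax":0,"ay":0,"az":0,"grip":85},{"x":-240,"y":0,"z":10,"ax":0,"ay":0,"az":0,"grip":85},{"x":-240,"y":0,"z":10,"ax":0,"ay":0,"az":0,"grip":85},{"x":-240,"y":0,"z":10,"ax":0,"ay":0,"az":0,"grip":85}]'; python3 -c "
from h import *
delta([491.8,6.6,150],-108.83)"
```

```text
clock: 1.1
eef_pos: [427.0, -143.0, 242.2]
tool_rot: [-1.571, 0.001, -1.897]
force: [0.4, -0.7, -0.0]
width: 85.3
t 1.1 pos [ 427.  -143.   242.2] rot [-9.0020e+01  4.0000e-02 -1.0868e+02] F [ 0.4 -0.7 -0. ] w 85.3 | d [-162.4   92.3   13.5] rv [ 0.0004  0.0025 -0.0007]
```

```bash
python3 -m jog '[{"x":-162,"y":60,"z":13,"ax":0,"ay":0.002,"az":0,"grip":85},{"x":-162,"y":60,"z":13,"ax":0,"ay":0.002,"az":0,"grip":85},{"x":-162,"y":60,"z":13,"ax":0,"ay":0.002,"az":0,"grip":85},{"x":-162,"y":120,"z":13.3,"ax":0,"ay":0.002,"az":0,"grip":85},{"x":-162,"y":120,"z":13.3,"ax":0,"ay":0.002,"az":0,"grip":85}]'; python3 - <<'E'
from h import *
from cell import get_image
delta([491.8,6.6,60],-108.83)
for n,(x,y,w,h,k) in {"top":(240,190,140,160,3),"side":(230,90,230,230,3)}.items():
    i=get_image(n)["color"][:,:,::-1];cv2.imwrite(f"pics/{n}1.png",cv2.resize(i[y:y+h,x:x+w],None,fx=k if n=="top" else 2.6,fy=k if n=="top" else 2.6,interpolation=cv2.INTER_CUBIC))
E
```

```text
clock: 1.6
eef_pos: [490.3, 6.3, 119.3]
tool_rot: [-1.575, -0.0, -1.896]
force: [-0.8, -1.2, -0.4]
width: 84.8
t 1.6 pos [490.3   6.3 119.3] rot [-9.0210e+01 -1.0000e-02 -1.0863e+02] F [-0.8 -1.2 -0.4] w 84.8 | d [-0.8 59.3  1.5] rv [0.0037 0.0034 0.0002]
```

View pics/side1.png

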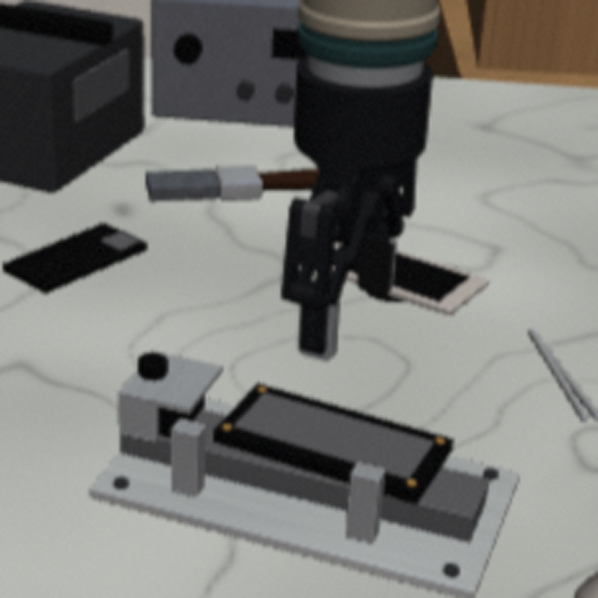

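View pics/top1.png

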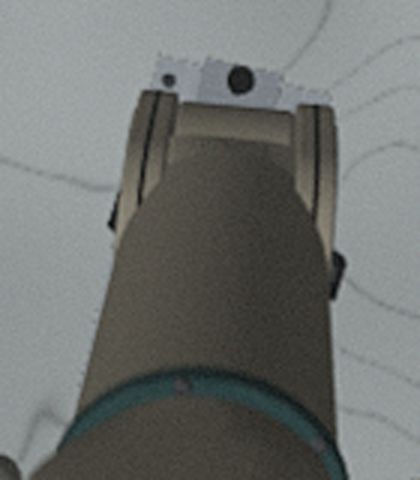

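```bash
python3 -c "
from h import *
for z in (100,110,115,120,125): print(z,proj('side',[506,53.4,z]))
print(proj('side',[490.3+42.5*.319,6.3+42.5*.948,120]))
delta([491.8,6.6,60],-108.83)"
```

```text
100 [[348.7783497  238.68263248]]
110 [[349.14095868 233.1379584 ]]
115 [[349.32402282 230.33871448]]
120 [[349.50827528 227.52129977]]
125 [[349.69372768 224.68553675]]
[[351.31350047 225.39501429]]
t 1.7 pos [489.3   4.5 119.5] rot [ -90.35   -0.11 -108.76] F [-0.6 -0.9  0.5] w 84.9 | d [-2.9 59.5  2.1] rv [0.0061 0.0012 0.0019]
```

```bash
python3 -m jog '[{"x":-2.5,"y":50,"z":2,"ax":0.006,"ay":0,"az":0.002,"grip":85},{"x":-2.5,"y":60,"z":2,"ax":0.006,"ay":0,"az":0.002,"grip":85},{"x":-2.5,"y":60,"z":2,"ax":0.006,"ay":0,"az":0.002,"grip":85}]'; python3 - <<'E'
from h import *
delta([491.8,6.6,20],-108.83)
E
```

```text
clock: 2.0
eef_pos: [492.8, 3.9, 62.0]
tool_rot: [-1.568, 0.001, -1.902]
force: [0.2, -0.1, 0.9]
width: 85.2
t 2.0 pos [492.8   3.9  62. ] rot [-8.9830e+01  3.0000e-02 -1.0899e+02] F [ 0.2 -0.1  0.9] w 85.2 | d [-2.2 42.  -2. ] rv [-0.003  -0.0028 -0.0006]
```

```bash
python3 -m jog '[{"x":0,"y":25,"z":0,"ax":0,"ay":0,"az":0,"grip":85},{"x":0,"y":25,"z":0,"ax":0,"ay":0,"az":0,"grip":85},{"x":0,"y":25,"z":0,"ax":0,"ay":0,"az":0,"grip":85}]'; python3 - <<'E'
from h import *
from cell import read_state
for _ in range(3):delta([491.8,6.6,20],-108.83)
E
```

```text
clock: 2.3
eef_pos: [494.7, 4.3, 39.0]
tool_rot: [-1.563, 0.002, -1.902]
force: [-0.3, -0.6, -0.1]
width: 85.1
t 2.3 pos [494.7   4.3  39. ] rot [ -89.58    0.14 -108.96] F [-0.3 -0.6 -0.1] w 85.1 | d [-1.2 19.  -3.7] rv [-0.0074 -0.0023 -0.0025]
t 2.3 pos [494.7   4.3  39. ] rot [ -89.58    0.14 -108.96] F [-0.3 -0.6 -0.1] w 85.1 | d [-1.2 19.  -3.7] rv [-0.0074 -0.0023 -0.0025]
t 2.3 pos [494.7   4.3  39. ] rot [ -89.58    0.14 -108.96] F [-0.3 -0.6 -0.1] w 85.1 | d [-1.2 19.  -3.7] rv [-0.0074 -0.0023 -0.0025]
```

```bash
python3 -m jog '[{"x":-1.2,"y":19,"z":-3.5,"ax":-0.0065,"ay":-0.002,"az":-0.002,"grip":85},{"x":-1.2,"y":19,"z":-3.5,"ax":-0.0065,"ay":-0.002,"az":-0.002,"grip":85},{"x":-1.2,"y":19,"z":-3.5,"ax":-0.0065,"ay":-0.002,"az":-0.002,"grip":85},{"x":-1.2,"y":19,"z":-3.5,"ax":-0.0065,"ay":-0.002,"az":-0.002,"grip":85},{"x":-1.2,"y":19,"z":-3.5,"ax":-0.0065,"ay":-0.002,"az":-0.002,"grip":85}]'; python3 - <<'E'
from h import *
from cell import get_image
delta([491.8,6.6,20],-108.83)
i=get_image("side")["color"][:,:,::-1];cv2.imwrite("pics/side2.png",cv2.resize(i[130:320,240:450],None,fx=3,fy=3,interpolation=cv2.INTER_CUBIC))
E
```

```text
clock: 2.8
eef_pos: [491.9, 6.9, 19.2]
tool_rot: [-1.57, 0.0, -1.899]
force: [0.9, -0.1, 0.4]
width: 85.3
t 2.8 pos [491.9   6.9  19.2] rot [-8.9950e+01  3.0000e-02 -1.0881e+02] F [ 0.9 -0.1  0.4] w 85.3 | d [ 0.3 -0.8 -0. ] rv [-0.0009  0.0003 -0.0005]
```

View pics/side2.png

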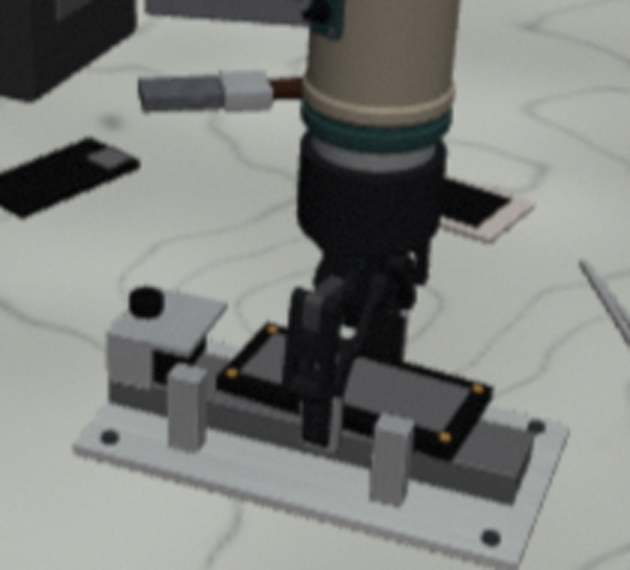

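Both fingers straddle the shell at its middle, with the near fingertip at (318,445) between the stops. I'll close the jaws.

```bash
python3 -m jog '[{"x":0,"y":0,"z":0,"ax":0,"ay":0,"az":0,"grip":60},{"x":0,"y":0,"z":0,"ax":0,"ay":0,"az":0,"grip":60},{"x":0,"y":0,"z":0,"ax":0,"ay":0,"az":0,"grip":60},{"x":0,"y":0,"z":0,"ax":0,"ay":0,"az":0,"grip":60},{"x":0,"y":0,"z":0,"ax":0,"ay":0,"az":0,"grip":60}]'; python3 - <<'E'
from h import *
s=delta([*j2w(8,-2),20],np.degrees(JQ[2])-90)
E
```

```text
clock: 3.35
eef_pos: [494.0, 12.5, 19.9]
tool_rot: [-1.568, 0.007, -1.893]
force: [0.5, 12.2, 11.6]
width: 64.7
t 3.35 pos [494.   12.5  19.9] rot [ -89.86    0.41 -108.47] F [ 0.5 12.2 11.6] w 64.7 | d [-7.8 -0.  18.8] rv [-0.0027 -0.0889 -0.007 ]
```

```bash
python3 -m jog '[{"x":0,"y":0,"z":0,"ax":0,"ay":0,"az":0,"grip":84},{"x":0,"y":0,"z":0,"ax":0,"ay":0,"az":0,"grip":84},{"x":0,"y":0,"z":0,"ax":0,"ay":0,"az":0,"grip":84},{"x":0,"y":-15,"z":0,"ax":0,"ay":0,"az":0,"grip":84},{"x":0,"y":-15,"z":0,"ax":0,"ay":0,"az":0,"grip":84}]'; python3 - <<'E'
from h import *
from cell import get_image
delta([491.8,6.6,35],-108.83)
i=get_image("side")["color"][:,:,::-1];cv2.imwrite("pics/side3.png",cv2.resize(i[210:310,260:420],None,fx=5,fy=5,interpolation=cv2.INTER_CUBIC))
E
```

```text
clock: 3.85
eef_pos: [491.9, 6.3, 34.1]
tool_rot: [-1.57, -0.0, -1.9]
force: [0.0, 0.4, -0.6]
width: 83.9
t 3.85 pos [491.9   6.3  34.1] rot [ -89.93   -0.   -108.86] F [ 0.   0.4 -0.6] w 83.9 | d [-0.3 -0.9 -0.2] rv [-0.0012 -0.0006  0.0001]
```

View pics/side3.png

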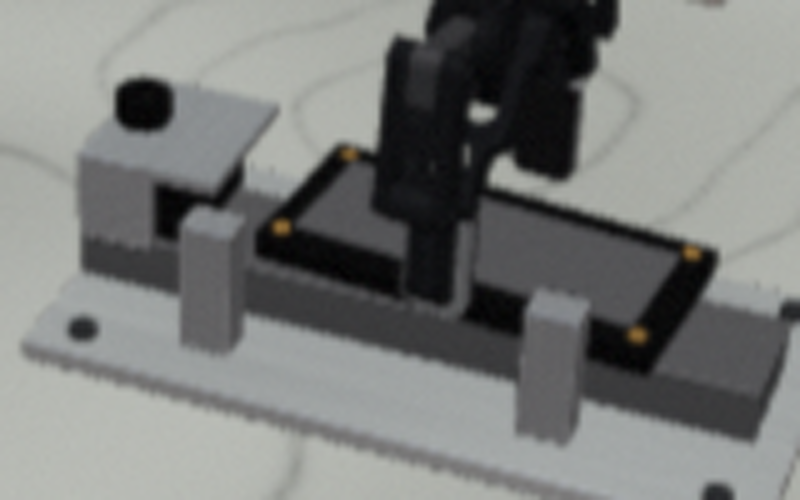

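```bash
python3 - <<'E'
from h import *
s=ray("side",crop([(348,154),(692,253),(638,335),(282,228)],5,(260,210)),38)
print(s.mean(0),w2j(*s.mean(0)))
for a,b in((0,1),(3,2)): d=s[a]-s[b];print(np.degrees(np.arctan2(d[1],d[0])),np.hypot(*d))
s=ray("side",crop([(283,99),(557,178),(513,243),(229,157)],4,(260,215)),38)
print(s.mean(0),w2j(*s.mean(0)))
for a,b in((0,1),(3,2)): d=s[a]-s[b];print(np.degrees(np.arctan2(d[1],d[0])),np.hypot(*d))
E
```

```text
[493.09436768  11.06527761] [-11.9931001   -9.67221286]
-18.553597455991873 126.26296390067441
-18.37234606831649 125.86760242278599
[491.88676163   7.35666015] [-12.30982019 -13.55960841]
-18.694890287682313 126.13744409545662
-18.661384384659826 126.17202887677828
```

```bash
python3 -m jog '[{"x":-4.5,"y":0,"z":0,"ax":0,"ay":-0.006,"az":0,"grip":84},{"x":-4.8,"y":0,"z":-0.3,"ax":0,"ay":-0.006,"az":0,"grip":60},{"x":-4.8,"y":0,"z":-0.3,"ax":0,"ay":-0.006,"az":0,"grip":60},{"x":-4.8,"y":0,"z":-0.3,"ax":0,"ay":-0.006,"az":0,"grip":60},{"x":-4.8,"y":0,"z":-0.3,"ax":0,"ay":-0.006,"az":0,"grip":60}]'; python3 - <<'E'
from h import *
from cell import read_state
s=read_state();print(w2j(*s['eef_pos'][:2]))
delta([*j2w(-5,-3),34],np.degrees(JQ[2])-90)
E
```

```text
clock: 4.4
eef_pos: [492.5, 12.2, 33.4]
tool_rot: [-1.572, 0.001, -1.892]
force: [-0.0, 2.0, 5.9]
width: 64.3
[-12.81859468  -8.66771268]
t 4.4 pos [492.5  12.2  33.4] rot [-9.0050e+01  3.0000e-02 -1.0842e+02] F [-0.   2.   5.9] w 64.3 | d [-6.3 -0.6  7.3] rv [ 0.0009 -0.088  -0.0005]
```

```bash
python3 -m jog '[{"x":0,"y":-0.6,"z":0,"ax":0,"ay":-0.088,"az":0,"grip":60},{"x":-6,"y":-0.6,"z":7,"ax":0,"ay":-0.088,"az":0,"grip":60},{"x":-6,"y":-0.6,"z":7,"ax":0,"ay":-0.088,"az":0,"grip":60},{"x":-6,"y":-0.6,"z":7,"ax":0,"ay":-0.088,"az":0,"grip":60}]'; python3 - <<'E'
from h import *
from cell import read_state,get_image
s=read_state();print(w2j(*s['eef_pos'][:2]))
delta([*j2w(-5,-3),34],np.degrees(JQ[2])-90)
i=get_image("side")["color"][:,:,::-1];cv2.imwrite("pics/side4.png",cv2.resize(i[210:310,260:420],None,fx=5,fy=5,interpolation=cv2.INTER_CUBIC))
E
```

```text
clock: 4.8
eef_pos: [501.5, 15.3, 33.6]
tool_rot: [-1.571, 0.0, -1.806]
force: [-0.2, 0.4, -0.8]
width: 64.0
[-4.815344   -3.57270142]
t 4.8 pos [501.5  15.3  33.6] rot [ -90.02    0.   -103.47] F [-0.2  0.4 -0.8] w 64.0 | d [-0.6 -0.4 -0.2] rv [ 0.0004 -0.0017 -0.0001]
```

View pics/side4.png

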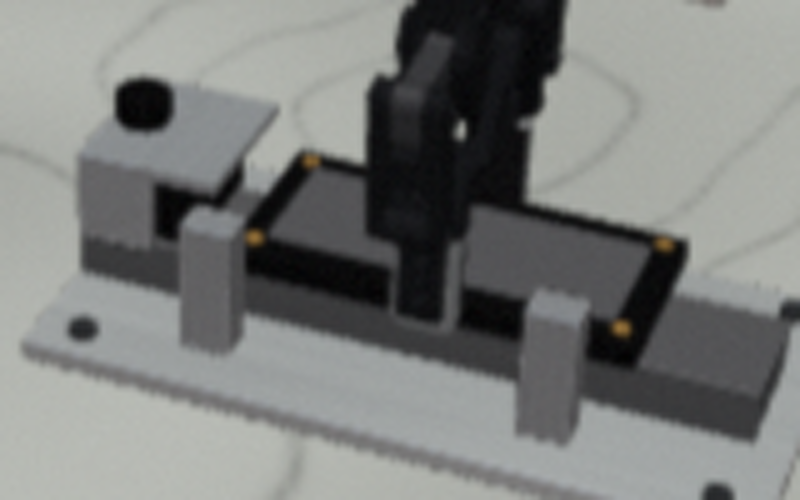

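```bash
python3 -m jog '[{"x":0,"y":0,"z":7,"ax":0,"ay":-0.001,"az":0,"grip":60},{"x":0,"y":0,"z":13,"ax":0,"ay":-0.001,"az":0,"grip":60},{"x":0,"y":0,"z":13,"ax":0,"ay":-0.001,"az":0,"grip":60}]'; python3 -m jog '[{"x":0,"y":0,"z":1,"ax":0,"ay":0,"az":0,"grip":60},{"x":0,"y":0,"z":2,"ax":0,"ay":0,"az":0,"grip":60}]'; python3 -m jog '[{"x":0,"y":0,"z":1,"ax":0,"ay":0,"az":0,"grip":60},{"x":0,"y":0,"z":2,"ax":0,"ay":0,"az":0,"grip":60}]'; python3 -c "
from h import *
from cell import read_state
print(w2j(*read_state()['eef_pos'][:2]))"
```

```text
clock: 5.15
eef_pos: [514.7, 11.8, 33.8]
tool_rot: [-1.571, 0.0, -1.805]
force: [0.5, -0.0, -2.0]
width: 64.2
clock: 5.35
eef_pos: [515.0, 11.7, 33.8]
tool_rot: [-1.573, -0.0, -1.804]
force: [-2.8, -0.1, -1.3]
width: 64.2
clock: 5.55
eef_pos: [515.1, 11.6, 33.6]
tool_rot: [-1.577, -0.001, -1.804]
force: [-6.8, 2.1, 3.0]
width: 64.1
[ 9.25282756 -4.02124356]
```

```bash
python3 -m jog '[{"x":-2,"y":0,"z":-1,"ax":0,"ay":0,"az":0,"grip":60},{"x":-3,"y":0,"z":-1,"ax":0,"ay":0,"az":0,"grip":60}]'; python3 -m jog '[{"x":-1,"y":0,"z":0,"ax":0,"ay":0,"az":0,"grip":60},{"x":-1,"y":0,"z":0,"ax":0,"ay":0,"az":0,"grip":60}]'; python3 -m jog '[{"x":-1,"y":0,"z":0,"ax":0,"ay":0,"az":0,"grip":60},{"x":-1,"y":0,"z":0,"ax":0,"ay":0,"az":0,"grip":60}]'; python3 -c "
from h import *
from cell import read_state
s=read_state();print(w2j(*s['eef_pos'][:2]),s['torque'])"
```

```text
clock: 5.75
eef_pos: [515.5, 13.7, 33.6]
tool_rot: [-1.575, -0.001, -1.805]
force: [-5.7, -1.8, -1.1]
width: 64.2
clock: 5.95
eef_pos: [515.7, 14.5, 33.5]
tool_rot: [-1.575, -0.002, -1.805]
force: [-4.7, -0.8, -1.0]
width: 63.9
clock: 6.15
eef_pos: [515.9, 15.4, 33.5]
tool_rot: [-1.575, -0.002, -1.805]
force: [-6.0, -1.7, -0.9]
width: 64.1
[ 9.22750871 -0.20003795] [-0.37172385  1.12561993 -0.16722288]
```

```bash
python3 -m jog '[{"x":-1,"y":0,"z":0,"ax":0,"ay":0,"az":0,"grip":60},{"x":-1.5,"y":0,"z":0,"ax":0,"ay":0,"az":0,"grip":60}]'; python3 -m jog '[{"x":-1,"y":0,"z":0,"ax":0,"ay":0,"az":0,"grip":60},{"x":-1.5,"y":0,"z":0,"ax":0,"ay":0,"az":0,"grip":60}]'; python3 -c "
from h import *
from cell import read_state
s=read_state();print(w2j(*s['eef_pos'][:2]),s['torque'])"
```

```text
clock: 6.35
eef_pos: [516.2, 16.7, 33.5]
tool_rot: [-1.575, -0.002, -1.806]
force: [-6.4, -1.8, -0.8]
width: 64.6
clock: 6.55
eef_pos: [516.5, 17.9, 33.5]
tool_rot: [-1.575, -0.002, -1.806]
force: [-6.2, -3.1, -1.0]
width: 63.8
[9.2308194  2.35762016] [-0.7140975   1.14877536 -0.18075353]
```

```bash
python3 -m jog '[{"x":-1,"y":0,"z":-1,"ax":0,"ay":0,"az":0,"grip":60},{"x":-1.5,"y":0,"z":-1,"ax":0,"ay":0,"az":0,"grip":60}]'; python3 - <<'E'
from h import *
from cell import read_state,get_image
s=read_state();print(w2j(*s['eef_pos'][:2]),w2j(*(np.array(s['force'][:2])+JQ[:2])),s['torque'])
i=get_image("side")["color"][:,:,::-1];cv2.imwrite("pics/side5.png",cv2.resize(i[210:310,260:420],None,fx=5,fy=5,interpolation=cv2.INTER_CUBIC))
E
```

```text
clock: 6.75
eef_pos: [516.5, 17.9, 33.5]
tool_rot: [-1.573, -0.004, -1.806]
force: [-4.4, -7.6, -1.3]
width: 64.2
[9.2109852  2.41707918] [-2.53512891 -8.4126493 ] [-1.44253931  0.85133982 -0.05785792]
```

View pics/side5.png

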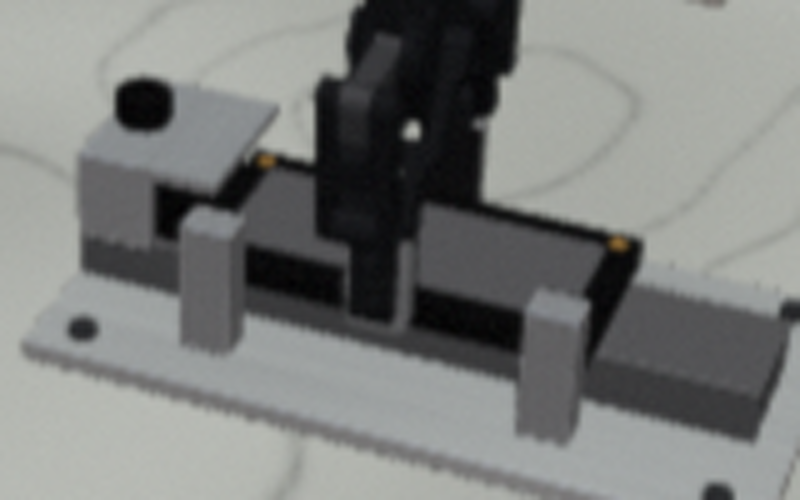

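```bash
python3 -m jog '[{"x":2,"y":0,"z":0,"ax":0,"ay":0,"az":0,"grip":60},{"x":2,"y":0,"z":0,"ax":0,"ay":0,"az":0,"grip":78},{"x":2,"y":0,"z":0,"ax":0,"ay":0,"az":0,"grip":78},{"x":2,"y":0,"z":0,"ax":0,"ay":0,"az":0,"grip":78}]'; python3 - <<'E'
from h import *
from cell import read_state,get_image
s=read_state();print(w2j(*s['eef_pos'][:2]),w2j(*(np.array(s['force'][:2])+JQ[:2])),s['torque'])
E
```

```text
clock: 7.2
eef_pos: [519.1, 19.5, 34.4]
tool_rot: [-1.568, 0.001, -1.803]
force: [0.5, -0.1, -0.0]
width: 77.9
[11.38608981  4.53730016] [0.51672755 0.06918312] [ 0.03609699 -0.00117496  0.00647055]
```

```bash
python3 -m jog '[{"x":-3,"y":0,"z":-2,"ax":0,"ay":0,"az":0,"grip":78},{"x":-5,"y":0,"z":-2,"ax":0,"ay":0,"az":0,"grip":78},{"x":-7,"y":0,"z":-2,"ax":0,"ay":0,"az":0,"grip":78},{"x":-7,"y":0,"z":-2,"ax":0,"ay":0,"az":0,"grip":78}]'; python3 - <<'E'
from h import *
from cell import read_state,get_image
s=read_state();print(w2j(*s['eef_pos'][:2]),w2j(*(np.array(s['force'][:2])+JQ[:2])),s['torque'])
E
```

```text
clock: 7.6
eef_pos: [516.9, 24.0, 34.0]
tool_rot: [-1.571, -0.003, -1.806]
force: [-1.0, -5.6, 1.6]
width: 77.9
[8.13568774 8.40707805] [ 0.32795249 -5.71450312] [-1.30536667  0.26869139  0.02555231]
```

```bash
python3 -m jog '[{"x":3,"y":0,"z":1,"ax":0,"ay":0,"az":0,"grip":60},{"x":7,"y":0,"z":1,"ax":0,"ay":0,"az":0,"grip":60},{"x":7,"y":0,"z":1,"ax":0,"ay":0,"az":0,"grip":60},{"x":7,"y":0,"z":1,"ax":0,"ay":0,"az":0,"grip":60}]';python3 -m jog '[{"x":0,"y":0,"z":2,"ax":0,"ay":0,"az":0,"grip":60},{"x":0,"y":0,"z":4,"ax":0,"ay":0,"az":0,"grip":60}]'; python3 - <<'E'
from h import *
from cell import read_state,get_image
s=read_state();print(w2j(*s['eef_pos'][:2]),w2j(*(np.array(s['force'][:2])+JQ[:2])),s['torque'])
E
```

```text
clock: 8.0
eef_pos: [516.0, 17.9, 35.0]
tool_rot: [-1.572, -0.001, -1.806]
force: [-3.5, -3.3, 12.1]
width: 64.3
clock: 8.2
eef_pos: [516.0, 17.9, 34.9]
tool_rot: [-1.58, -0.002, -1.806]
force: [-11.8, -0.7, 23.8]
width: 64.1
[8.72253471 2.29138689] [-11.34121184  -3.45282955] [-0.48590232  2.61824162 -0.31801069]
```

```bash
python3 -m jog '[{"x":0,"y":-1,"z":-4,"ax":0,"ay":0,"az":0,"grip":60},{"x":0,"y":-1,"z":-4,"ax":0,"ay":0,"az":0,"grip":80},{"x":0,"y":-1,"z":-4,"ax":0,"ay":0,"az":0,"grip":80},{"x":0,"y":-1,"z":-4,"ax":0,"ay":0,"az":0,"grip":80},{"x":0,"y":-30,"z":-4,"ax":0,"ay":0,"az":0,"grip":84}]';  python3 - <<'E'
from h import *
from cell import read_state,get_image
s=read_state();print(w2j(*s['eef_pos'][:2]),w2j(*(np.array(s['force'][:2])+JQ[:2])),s['torque'])
delta([479.5,250,150],-84.2)
E
```

```text
clock: 8.7
eef_pos: [514.5, 19.7, 61.5]
tool_rot: [-1.577, -0.001, -1.803]
force: [-0.1, 1.0, 0.8]
width: 83.9
[6.87222517 3.68382211] [-0.2917358  0.9297501] [ 0.00355089 -0.00686659 -0.03012378]
t 8.7 pos [514.5  19.7  61.5] rot [-9.0370e+01 -7.0000e-02 -1.0331e+02] F [-0.1  1.   0.8] w 83.9 | d [-215.9  -88.2  -87.7] rv [ 6.600e-03 -3.335e-01  1.000e-04]
```

```bash
python3 -m jog '[{"x":0,"y":-50,"z":0,"ax":0,"ay":0,"az":0,"grip":84},{"x":-150,"y":-88,"z":-60,"ax":0,"ay":-0.2,"az":0,"grip":84},{"x":-215,"y":-88,"z":-87,"ax":0,"ay":-0.333,"az":0,"grip":84},{"x":-215,"y":-88,"z":-87,"ax":0,"ay":-0.333,"az":0,"grip":84},{"x":-215,"y":-88,"z":-87,"ax":0,"ay":-0.333,"az":0,"grip":84}]';  python3 - <<'E'
from h import *
from cell import get_image
delta([479.5,250,150],-84.2)
s=cv2.imread("pics/side0.png");cv2.imwrite("pics/s_f.png",cv2.resize(s[340:410,285:420],None,fx=5,fy=5,interpolation=cv2.INTER_CUBIC))
s=cv2.imread("pics/side0.png");cv2.imwrite("pics/s_p.png",cv2.resize(s[170:220,335:425],None,fx=6,fy=6,interpolation=cv2.INTER_CUBIC))
i=get_image("side")["color"][:,:,::-1];cv2.imwrite("pics/side6.png",i)
i=get_image("top")["color"][:,:,::-1];cv2.imwrite("pics/top6.png",cv2.resize(i[200:340,260:360],None,fx=4,fy=4,interpolation=cv2.INTER_CUBIC))
E
```

```text
clock: 9.2
eef_pos: [486.6, 216.3, 147.4]
tool_rot: [-1.571, 0.001, -1.47]
force: [1.8, 0.3, 0.3]
width: 83.9
t 9.2 pos [486.6 216.3 147.4] rot [-8.998e+01  6.000e-02 -8.423e+01] F [1.8 0.3 0.3] w 83.9 | d [-34.2  -2.5  -3.7] rv [-0.0003 -0.0005 -0.0011]
```

View pics/s_f.png

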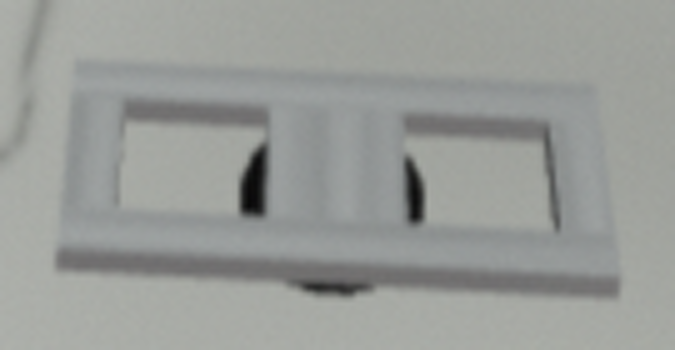

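View pics/s_p.png

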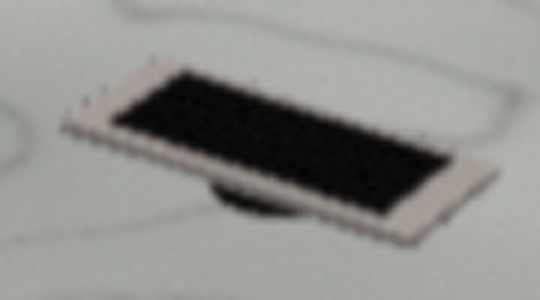

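View pics/side6.png

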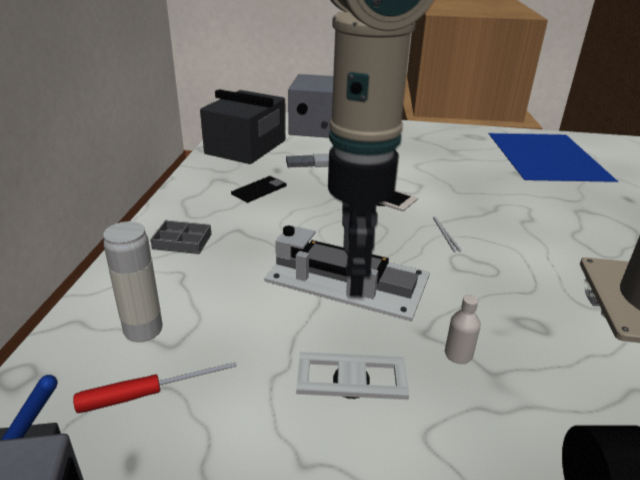

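View pics/top6.png

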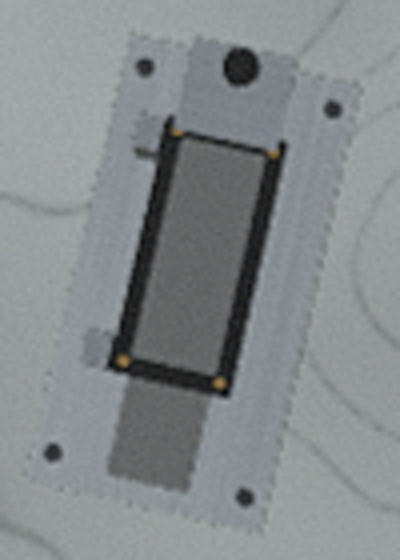

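```bash
python3 - <<'E'
from h import *
def rect(a,b,z): return [[a,b,z],[a,-b,z],[-a,-b,z],[-a,b,z]]
D=crop([(178,132),(273,155),(220,383),(123,360)],4,(260,200))
s=ray("top",D,38);print("shell dots",s.mean(0),w2j(*s.mean(0)))
for a,b in((0,3),(1,2)): d=s[a]-s[b];print(np.degrees(np.arctan2(d[1],d[0])))
F=crop([(50,75),(228,54),(260,440),(80,463)],6,(175,240))
FS=crop([(58,249),(77,60),(596,87),(618,277)],5,(285,340))
P=crop([(228,77),(388,155),(228,507),(62,420)],6,(405,240))
PS=crop([(65,122),(165,58),(498,172),(412,238)],6,(335,170))
for n,z,a,b,q0 in(("frame",22,F,FS,[480,250,.1]),("panel",20,P,PS,[463,-269,-.479])):
  for o in ([("top",rect(70,33,z),a)],[("side",rect(70,33,z),b)],[("top",rect(70,33,z),a),("side",rect(70,33,z),b)]):
    q,r=fit(o,q0);print(n,q[:2],np.degrees(q[2]),r)
E
```

```text
shell dots [515.58639309  15.81165424] [8.79031286 0.14965277]
-13.89965206609213
-13.780201536619863
frame [479.5045096  249.93424247] 5.821741933888667 [-0.5 -0.3  0.3 -0.2  0.6  0.4 -0.3  0.1]
frame [479.26448939 251.826566  ] 5.732798803531052 [-0.4 -0.1 -0.4 -0.2  0.1 -0.3  0.8  0.3]
frame [479.33394448 251.15831825] 5.750200972682896 [-1.  -0.3 -0.3 -0.1 -0.   0.6 -1.   0.2 -0.4 -0.5 -0.4 -0.5  0.  -0.6
  0.8 -0.1]
panel [ 462.94302117 -269.02313871] -27.464868236658685 [-0.3 -0.7  0.8  0.1  0.   0.1 -0.4  0.4]
panel [ 461.94860462 -265.21075081] -28.53503439531369 [-0.2 -0.3 -0.2 -0.   0.8 -0.4 -0.2  0.5]
panel [ 462.48508426 -268.3637764 ] -27.73462896615129 [-0.4 -0.5  0.6  0.4 -0.4  0.3 -0.8  0.5 -0.4 -0.7 -0.8 -0.6  0.6 -1.3
 -0.  -0.4]
```

```bash
python3 -m jog '[{"x":-34,"y":20,"z":-3,"ax":0,"ay":0,"az":0,"grip":84},{"x":-36,"y":60,"z":-3.5,"ax":0,"ay":0,"az":0,"grip":84},{"x":-36,"y":100,"z":-3.5,"ax":0,"ay":0,"az":0,"grip":84},{"x":-36,"y":100,"z":-3.5,"ax":0,"ay":0,"az":0,"grip":84},{"x":-36,"y":100,"z":-3.5,"ax":0,"ay":0,"az":0,"grip":84}]';  python3 - <<'E'
from h import *
from cell import get_image
delta([480,251.8,10],-84.25)
i=get_image("side")["color"][:,:,::-1];cv2.imwrite("pics/side7.png",cv2.resize(i[260:420,270:430],None,fx=3.5,fy=3.5,interpolation=cv2.INTER_CUBIC))
i=get_image("top")["color"][:,:,::-1];cv2.imwrite("pics/top7.png",cv2.resize(i[230:330,150:250],None,fx=5,fy=5,interpolation=cv2.INTER_CUBIC))
E
```

```text
clock: 9.8
eef_pos: [479.6, 249.2, 46.8]
tool_rot: [-1.573, -0.0, -1.471]
force: [0.8, 0.4, 0.6]
width: 84.3
t 9.8 pos [479.6 249.2  46.8] rot [-9.010e+01 -2.000e-02 -8.429e+01] F [0.8 0.4 0.6] w 84.3 | d [-2.6 36.8  0.7] rv [ 0.0018 -0.0007  0.0004]
```

View pics/side7.png

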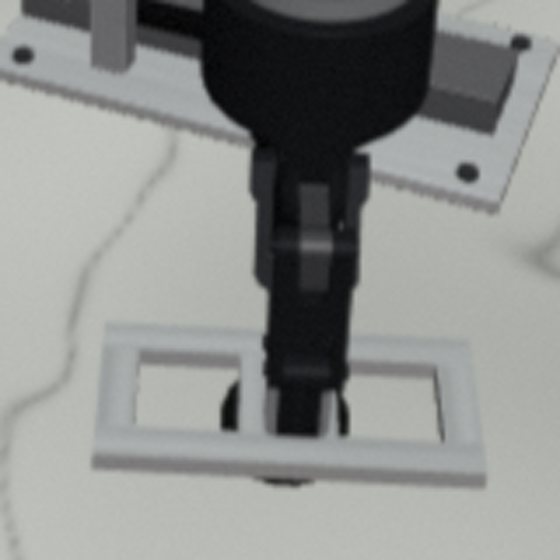

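View pics/top7.png

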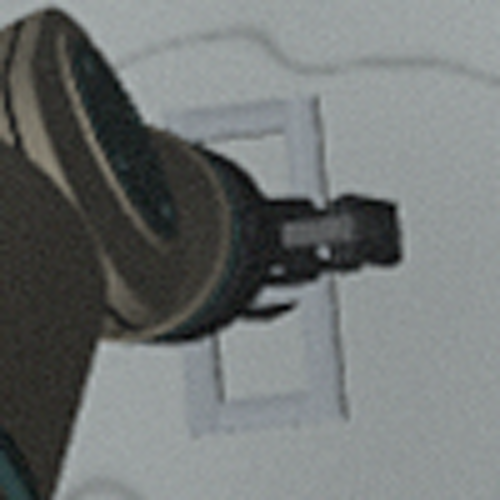

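```bash
python3 -c "
from h import *
print(proj('side',[[474.6,299,48],[475,291.5,48],[475,291.5,0]]))"; python3 -m jog '[{"x":-2.5,"y":20,"z":0.5,"ax":0,"ay":0,"az":0,"grip":84},{"x":-2.5,"y":25,"z":0.5,"ax":0,"ay":0,"az":0,"grip":84},{"x":-2.5,"y":25,"z":0.5,"ax":0,"ay":0,"az":0,"grip":84},{"x":-2.5,"y":25,"z":0.5,"ax":0,"ay":0,"az":0,"grip":84}]';  python3 - <<'E'
from h import *
from cell import get_image
delta([480,251.8,10],-84.25)
i=get_image("side")["color"][:,:,::-1];cv2.imwrite("pics/side8.png",cv2.resize(i[300:420,270:430],None,fx=4,fy=4,interpolation=cv2.INTER_CUBIC))
E
```

```text
[[353.60063785 386.51649904]
 [353.79707305 381.72831025]
 [351.47855265 408.86013956]]
clock: 10.3
eef_pos: [480.7, 252.1, 23.1]
tool_rot: [-1.57, 0.001, -1.471]
force: [-0.0, 0.7, -0.5]
width: 84.3
t 10.3 pos [480.7 252.1  23.1] rot [-8.994e+01  4.000e-02 -8.430e+01] F [-0.   0.7 -0.5] w 84.3 | d [ 0.3 13.1 -0.7] rv [-0.0011 -0.0009 -0.0008]
```

View pics/side8.png

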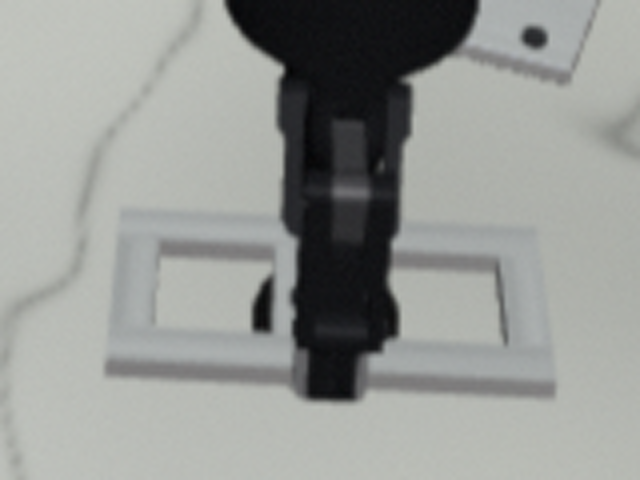

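```bash
python3 -m jog '[{"x":0,"y":10,"z":-0.5,"ax":0,"ay":0,"az":0,"grip":73},{"x":0,"y":17,"z":-0.5,"ax":0,"ay":0,"az":0,"grip":73},{"x":0,"y":17,"z":-0.5,"ax":0,"ay":0,"az":0,"grip":73}]'; python3 -m jog '[{"x":0,"y":1,"z":0,"ax":0,"ay":0,"az":0,"grip":73},{"x":0,"y":2,"z":0,"ax":0,"ay":0,"az":0,"grip":73}]';python3 -m jog '[{"x":0,"y":1,"z":0,"ax":0,"ay":0,"az":0,"grip":73},{"x":0,"y":2,"z":0,"ax":0,"ay":0,"az":0,"grip":73}]'; python3 -m jog '[{"x":0,"y":1,"z":0,"ax":0,"ay":0,"az":0,"grip":73},{"x":0,"y":1,"z":0,"ax":0,"ay":0,"az":0,"grip":73}]'
```

```text
clock: 10.65
eef_pos: [478.7, 251.6, 3.8]
tool_rot: [-1.573, -0.001, -1.471]
force: [-0.5, 0.4, -0.5]
width: 73.1
clock: 10.85
eef_pos: [479.6, 252.0, 2.8]
tool_rot: [-1.571, 0.0, -1.471]
force: [0.7, 0.7, 0.4]
width: 73.1
clock: 11.05
eef_pos: [479.6, 252.0, 2.3]
tool_rot: [-1.571, 0.0, -1.471]
force: [-3.2, -1.6, 23.2]
width: 72.6
clock: 11.25
eef_pos: [479.6, 252.0, 2.3]
tool_rot: [-1.571, 0.001, -1.471]
force: [-4.3, -1.5, 22.7]
width: 73.1
```

```bash
python3 -m jog '[{"x":0,"y":-19,"z":0,"ax":0,"ay":0,"az":0,"grip":73},{"x":0,"y":-19,"z":0,"ax":0,"ay":0,"az":0,"grip":73},{"x":0,"y":-19,"z":0,"ax":0,"ay":0,"az":0,"grip":73}]'
```

```text
clock: 11.55
eef_pos: [479.9, 252.2, 19.2]
tool_rot: [-1.57, 0.001, -1.471]
force: [-0.4, -0.3, -0.4]
width: 72.9
```

```bash
python3 -m jog '[{"x":0,"y":-0.6,"z":0,"ax":0,"ay":0,"az":0,"grip":60},{"x":0,"y":-0.6,"z":0,"ax":0,"ay":0,"az":0,"grip":60},{"x":0,"y":-0.6,"z":0,"ax":0,"ay":0,"az":0,"grip":60},{"x":0,"y":-0.6,"z":0,"ax":0,"ay":0,"az":0,"grip":60}]'; python3 -m jog '[{"x":0,"y":-40,"z":0,"ax":0,"ay":0,"az":0,"grip":60},{"x":0,"y":-80,"z":0,"ax":0,"ay":0,"az":0,"grip":60},{"x":0,"y":-80,"z":0,"ax":0,"ay":0,"az":0,"grip":60},{"x":0,"y":-80,"z":0,"ax":0,"ay":0,"az":0,"grip":60}]';  python3 - <<'E'
from h import *
from cell import get_image
delta([*j2w(-5,1),75],-103.6)
i=get_image("side")["color"][:,:,::-1];cv2.imwrite("pics/side9.png",cv2.resize(i[200:420,230:450],None,fx=2.7,fy=2.7,interpolation=cv2.INTER_CUBIC))
E
```

```text
clock: 11.95
eef_pos: [479.3, 252.0, 19.5]
tool_rot: [-1.572, 0.0, -1.471]
force: [-1.4, -1.0, 7.8]
width: 63.7
clock: 12.35
eef_pos: [479.6, 252.1, 99.5]
tool_rot: [-1.571, 0.0, -1.471]
force: [-0.4, -0.3, -2.0]
width: 64.1
t 12.35 pos [479.6 252.1  99.5] rot [-8.999e+01  3.000e-02 -8.428e+01] F [-0.4 -0.3 -2. ] w 64.1 | d [233.4  24.4  -0.5] rv [-1.000e-04  3.373e-01 -5.000e-04]
```

View pics/side9.png

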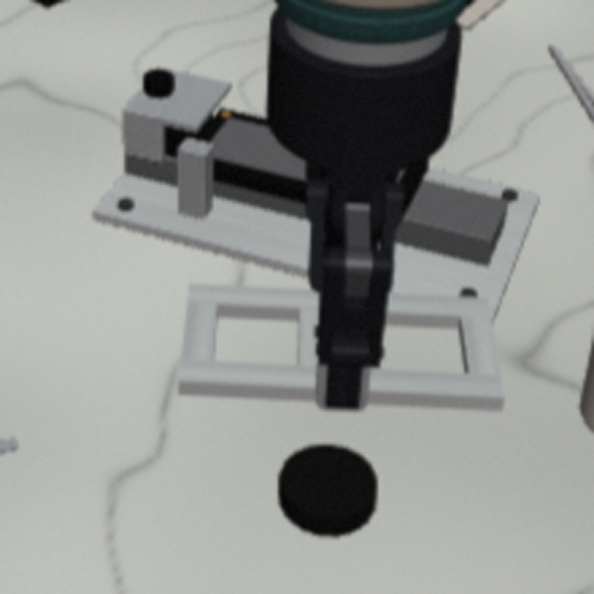

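```bash
python3 -c "
from h import *
delta([*j2w(-6,-2),99.5],-103.6)"; python3 -m jog '[{"x":50,"y":0,"z":0,"ax":0,"ay":0.08,"az":0,"grip":60},{"x":100,"y":0,"z":-1,"ax":0,"ay":0.16,"az":0,"grip":60},{"x":150,"y":0,"z":-1,"ax":0,"ay":0.25,"az":0,"grip":60},{"x":200,"y":0,"z":-2,"ax":0,"ay":0.337,"az":0,"grip":60},{"x":236,"y":0,"z":-2,"ax":0,"ay":0.337,"az":0,"grip":60}]'; python3 -m jog '[{"x":0,"y":0,"z":0,"ax":0,"ay":0,"az":0,"grip":60},{"x":0,"y":0,"z":0,"ax":0,"ay":0,"az":0,"grip":60}]'; python3 -c "
from h import *
delta([*j2w(-6,-2),60],-103.6)"
```

```text
t 12.4 pos [478.8 251.7  98.7] rot [-9.011e+01 -2.000e-02 -8.428e+01] F [ 0.3 -0.2 -1.5] w 63.9 | d [235.6  -0.8  -1.6] rv [0.0018 0.3372 0.0007]
clock: 12.9
eef_pos: [499.5, 13.1, 97.7]
tool_rot: [-1.575, -0.003, -1.813]
force: [0.4, -1.0, -0.3]
width: 64.3
clock: 13.1
eef_pos: [500.0, 16.0, 98.0]
tool_rot: [-1.574, -0.001, -1.81]
force: [0.2, 1.2, -1.3]
width: 63.8
t 13.1 pos [500.  16.  98.] rot [-9.0200e+01 -5.0000e-02 -1.0373e+02] F [ 0.2  1.2 -1.3] w 63.8 | d [-1.3 38.   0.6] rv [ 0.0035 -0.0023  0.0009]
```

```bash
python3 -m jog '[{"x":-1,"y":30,"z":0.5,"ax":0,"ay":0,"az":0,"grip":60},{"x":-1,"y":38,"z":0.5,"ax":0,"ay":0,"az":0,"grip":60},{"x":-1,"y":48,"z":0.5,"ax":0,"ay":0,"az":0,"grip":60},{"x":-1,"y":48,"z":0.5,"ax":0,"ay":0,"az":0,"grip":60},{"x":-1,"y":48,"z":0.5,"ax":0,"ay":0,"az":0,"grip":60}]'; python3 - <<'E'
from h import *
from cell import get_image
delta([*j2w(-6,-2),45.5],-103.6)
i=get_image("side")["color"][:,:,::-1];cv2.imwrite("pics/side10.png",cv2.resize(i[210:310,260:420],None,fx=5,fy=5,interpolation=cv2.INTER_CUBIC))
E
```

```text
clock: 13.6
eef_pos: [501.8, 18.3, 51.5]
tool_rot: [-1.571, 0.0, -1.807]
force: [0.6, 1.1, -0.8]
width: 63.5
t 13.6 pos [501.8  18.3  51.5] rot [ -90.04    0.   -103.55] F [ 0.6  1.1 -0.8] w 63.5 | d [ 1.3  6.  -0.8] rv [ 0.0007  0.0009 -0.    ]
```

View pics/side10.png

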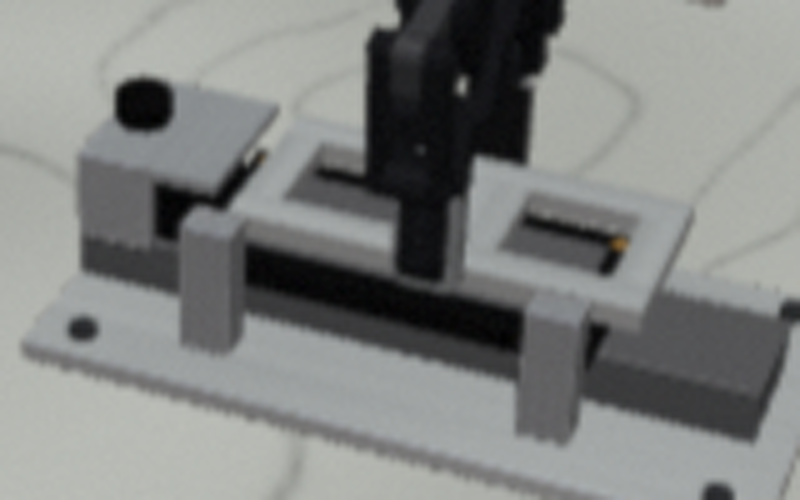

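```bash
python3 -m jog '[{"x":1,"y":4,"z":0,"ax":0,"ay":0,"az":0,"grip":60},{"x":1,"y":6,"z":0,"ax":0,"ay":0,"az":0,"grip":60},{"x":1,"y":6,"z":0,"ax":0,"ay":0,"az":0,"grip":60}]'; python3 -m jog '[{"x":0,"y":1,"z":0,"ax":0,"ay":0,"az":0,"grip":60},{"x":0,"y":1,"z":0,"ax":0,"ay":0,"az":0,"grip":60}]'; python3 -m jog '[{"x":0,"y":1,"z":0,"ax":0,"ay":0,"az":0,"grip":60},{"x":0,"y":1,"z":0,"ax":0,"ay":0,"az":0,"grip":60}]'; python3 -c "
from h import *
delta([*j2w(-6,-2),45.5],-103.6)"
```

```text
clock: 13.95
eef_pos: [501.5, 16.8, 45.4]
tool_rot: [-1.571, 0.0, -1.808]
force: [-0.3, 0.1, -0.4]
width: 64.0
clock: 14.15
eef_pos: [501.6, 16.8, 44.5]
tool_rot: [-1.571, 0.0, -1.808]
force: [0.3, -0.6, -0.1]
width: 63.6
clock: 14.35
eef_pos: [501.6, 16.9, 43.6]
tool_rot: [-1.571, 0.0, -1.808]
force: [-1.3, 0.1, 1.3]
width: 64.1
t 14.35 pos [501.6  16.9  43.6] rot [-9.0010e+01  1.0000e-02 -1.0359e+02] F [-1.3  0.1  1.3] w 64.1 | d [-0.1 -1.9 -1. ] rv [ 0.0002  0.0001 -0.0002]
```

```bash
python3 -m jog '[{"x":0,"y":0,"z":5,"ax":0,"ay":0,"az":0,"grip":60},{"x":0,"y":0,"z":10,"ax":0,"ay":0,"az":0,"grip":60},{"x":0,"y":0,"z":12,"ax":0,"ay":0,"az":0,"grip":60},{"x":0,"y":0,"z":12,"ax":0,"ay":0,"az":0,"grip":60}]'; python3 -m jog '[{"x":0,"y":0,"z":1,"ax":0,"ay":0,"az":0,"grip":60},{"x":0,"y":0,"z":2,"ax":0,"ay":0,"az":0,"grip":60}]'; python3 -m jog '[{"x":0,"y":0,"z":1,"ax":0,"ay":0,"az":0,"grip":60},{"x":0,"y":0,"z":2,"ax":0,"ay":0,"az":0,"grip":60}]'; python3 - <<'E'
from h import *
from cell import read_state,get_image
s=read_state();print(w2j(*s['eef_pos'][:2]),w2j(*(np.array(s['force'][:2])+JQ[:2])),s['torque'])
E
```

```text
clock: 14.75
eef_pos: [512.8, 14.2, 43.6]
tool_rot: [-1.572, 0.0, -1.808]
force: [-3.2, 1.8, 4.3]
width: 64.2
clock: 14.95
eef_pos: [512.9, 14.2, 43.5]
tool_rot: [-1.576, -0.0, -1.808]
force: [-6.0, 1.2, 9.1]
width: 64.2
clock: 15.15
eef_pos: [515.0, 13.7, 43.5]
tool_rot: [-1.575, -0.0, -1.807]
force: [-6.7, 1.4, 8.2]
width: 63.8
[ 8.6798184  -2.08550553] [-6.8297549  -0.20034641] [0.52597034 1.09384585 0.07949919]
```

```bash
python3 -m jog '[{"x":0,"y":-0.5,"z":0,"ax":0,"ay":0,"az":0,"grip":60},{"x":0,"y":-0.5,"z":1,"ax":0,"ay":0,"az":0,"grip":60}]'; python3 -m jog '[{"x":0,"y":0,"z":1,"ax":0,"ay":0,"az":0,"grip":60},{"x":0,"y":0,"z":1,"ax":0,"ay":0,"az":0,"grip":60}]'; python3 - <<'E'
from h import *
from cell import read_state,get_image
s=read_state();print(w2j(*s['eef_pos'][:2]),w2j(*(np.array(s['force'][:2])+JQ[:2])),s['torque'])
E
```

```text
clock: 15.35
eef_pos: [515.9, 13.4, 43.6]
tool_rot: [-1.576, -0.0, -1.808]
force: [-6.1, 2.7, 4.7]
width: 63.6
clock: 15.55
eef_pos: [515.9, 13.4, 43.6]
tool_rot: [-1.578, -0.001, -1.808]
force: [-7.3, 2.5, 6.2]
width: 63.9
[ 9.63017505 -2.12859323] [-7.68181243  0.74843577] [ 0.67398325  1.50003023 -0.04131626]
```

```bash
python3 -m jog '[{"x":-1.5,"y":-0.3,"z":-1,"ax":0,"ay":0,"az":0,"grip":60},{"x":-3,"y":-0.3,"z":-1,"ax":0,"ay":0,"az":0,"grip":60},{"x":-4.5,"y":-0.3,"z":-1,"ax":0,"ay":0,"az":0,"grip":60}]'; python3 -m jog '[{"x":-1,"y":0,"z":0,"ax":0,"ay":0,"az":0,"grip":60},{"x":-2,"y":0,"z":0,"ax":0,"ay":0,"az":0,"grip":60}]'; python3 -m jog '[{"x":-1,"y":0,"z":0,"ax":0,"ay":0,"az":0,"grip":60},{"x":-2,"y":0,"z":0,"ax":0,"ay":0,"az":0,"grip":60}]'; python3 - <<'E'
from h import *
from cell import read_state,get_image
s=read_state();print(w2j(*s['eef_pos'][:2]),w2j(*(np.array(s['force'][:2])+JQ[:2])),s['torque'])
E
```

```text
clock: 15.85
eef_pos: [516.2, 14.7, 43.7]
tool_rot: [-1.576, -0.004, -1.811]
force: [-6.5, -5.0, 3.2]
width: 63.8
clock: 16.05
eef_pos: [516.5, 16.4, 43.7]
tool_rot: [-1.576, -0.004, -1.811]
force: [-6.5, -4.9, 2.4]
width: 63.7
clock: 16.25
eef_pos: [516.9, 17.7, 43.6]
tool_rot: [-1.576, -0.005, -1.811]
force: [-7.1, -7.8, 4.1]
width: 63.6
[9.6303808  2.26481906] [-5.11114901 -9.23792619] [-1.52701462  1.45017094 -0.07432751]
```

```bash
python3 -m jog '[{"x":2,"y":0,"z":0,"ax":0,"ay":0,"az":0,"grip":60},{"x":2,"y":0,"z":0,"ax":0,"ay":0,"az":0,"grip":76},{"x":2,"y":0,"z":-1,"ax":0,"ay":0,"az":0,"grip":76},{"x":2,"y":0,"z":-2,"ax":0,"ay":0,"az":0,"grip":76}]'; python3 -m jog '[{"x":-2,"y":1.5,"z":0,"ax":0,"ay":0,"az":0,"grip":76},{"x":-4,"y":1.5,"z":0,"ax":0,"ay":0,"az":0,"grip":76},{"x":-4,"y":1.5,"z":0,"ax":0,"ay":0,"az":0,"grip":76}]';  python3 - <<'E'
from h import *
from cell import read_state,get_image
s=read_state();print(w2j(*s['eef_pos'][:2]),w2j(*(np.array(s['force'][:2])+JQ[:2])),s['torque'])
E
```

```text
clock: 16.65
eef_pos: [518.9, 19.7, 44.4]
tool_rot: [-1.569, 0.001, -1.808]
force: [-0.4, -0.4, -0.8]
width: 76.1
clock: 16.95
eef_pos: [518.9, 22.4, 42.7]
tool_rot: [-1.57, -0.001, -1.809]
force: [0.1, -4.0, -0.8]
width: 75.6
[10.4581727   7.36916553] [ 1.0023857  -3.88954965] [-0.78726409 -0.07632657  0.07801414]
```

```bash
python3 -m jog '[{"x":-1.5,"y":0,"z":-1,"ax":0,"ay":0,"az":0,"grip":76},{"x":-1.5,"y":0,"z":-1,"ax":0,"ay":0,"az":0,"grip":76}]'; python3 - <<'E'
from h import *
from cell import read_state,get_image
s=read_state();print(w2j(*s['eef_pos'][:2]),w2j(*(np.array(s['force'][:2])+JQ[:2])),s['torque'])
i=get_image("side")["color"][:,:,::-1];cv2.imwrite("pics/side11.png",cv2.resize(i[210:310,260:420],None,fx=5,fy=5,interpolation=cv2.INTER_CUBIC))
E
```

```text
clock: 17.15
eef_pos: [518.9, 22.6, 42.9]
tool_rot: [-1.569, -0.002, -1.81]
force: [1.0, -7.8, 0.3]
width: 76.1
[10.48091746  7.49942165] [ 2.79558536 -7.34348145] [-1.65209947 -0.23269662  0.10535265]
```

View pics/side11.png

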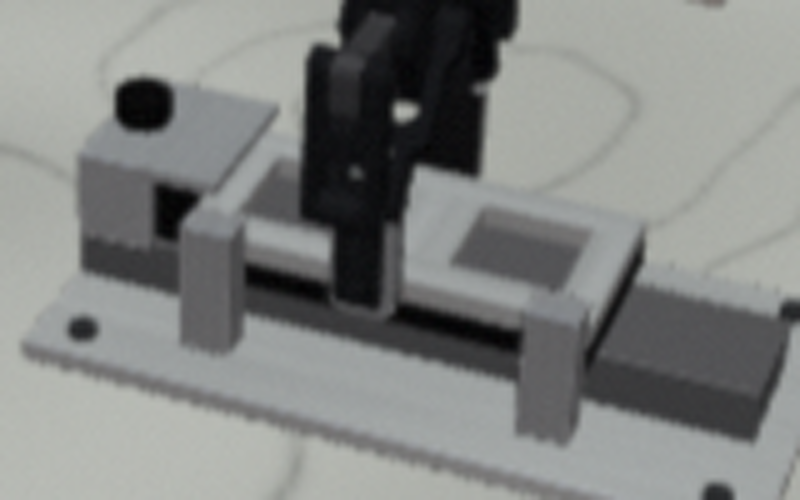

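```bash
python3 -m jog '[{"x":4,"y":0,"z":0,"ax":0,"ay":0,"az":0,"grip":80},{"x":4.5,"y":-20,"z":0,"ax":0,"ay":0,"az":0,"grip":80},{"x":5,"y":-45,"z":-30,"ax":0,"ay":0,"az":0,"grip":20},{"x":6,"y":-45,"z":-75,"ax":0,"ay":0,"az":0,"grip":0},{"x":6,"y":-45,"z":-96,"ax":0,"ay":0,"az":0,"grip":0}]'; python3 -m jog '[{"x":0,"y":0,"z":0,"ax":0,"ay":0,"az":0,"grip":0},{"x":0,"y":0,"z":0,"ax":0,"ay":0,"az":0,"grip":0},{"x":0,"y":0,"z":0,"ax":0,"ay":0,"az":0,"grip":0}]'; python3 - <<'E'
from h import *
from cell import read_state,get_image
s=read_state();print(w2j(*s['eef_pos'][:2]),w2j(*(np.array(s['force'][:2])+JQ[:2])),s['torque'])
delta([*j2w(-80,2),43],-103.6)
i=get_image("side")["color"][:,:,::-1];cv2.imwrite("pics/side12.png",cv2.resize(i[180:330,240:440],None,fx=4,fy=4,interpolation=cv2.INTER_CUBIC))
E
```

```text
clock: 17.7
eef_pos: [419.1, 43.2, 88.4]
tool_rot: [-1.575, 0.0, -1.806]
force: [0.3, 0.2, -0.0]
width: 37.5
clock: 18.0
eef_pos: [424.9, 42.2, 87.9]
tool_rot: [-1.569, 0.001, -1.808]
force: [-0.6, 0.5, 0.7]
width: -0.4
[-85.50552785   4.85811215] [-0.65690102  0.34660255] [-0.07275045  0.01340701 -0.00947154]
t 18.0 pos [424.9  42.2  87.9] rot [-8.9910e+01  5.0000e-02 -1.0359e+02] F [-0.6  0.5  0.7] w -0.4 | d [ 2.9 44.9  5.4] rv [-0.0015  0.0002 -0.001 ]
```

View pics/side12.png

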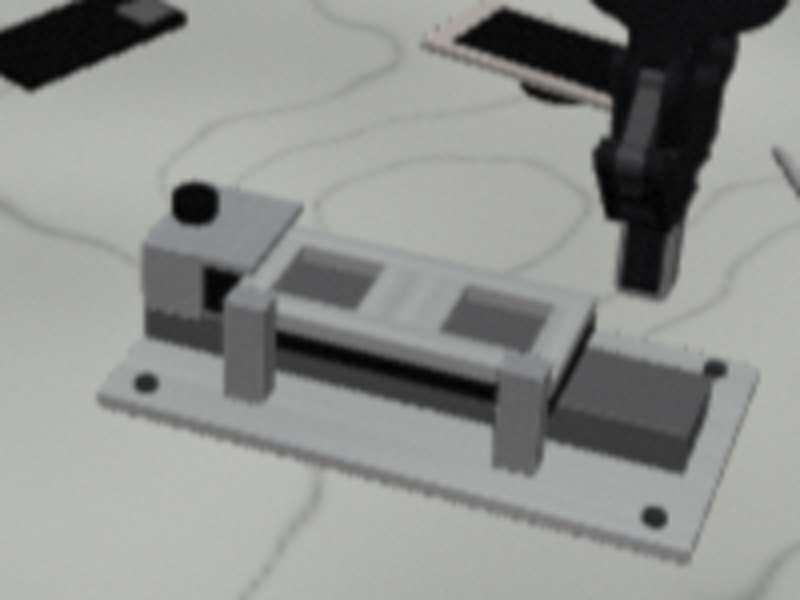

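```bash
python3 -m jog '[{"x":3,"y":30,"z":3,"ax":0,"ay":0,"az":0,"grip":0},{"x":3,"y":45,"z":3,"ax":0,"ay":0,"az":0,"grip":0},{"x":3,"y":45,"z":5,"ax":0,"ay":0,"az":0,"grip":0},{"x":3,"y":45,"z":8,"ax":0,"ay":0,"az":0,"grip":0},{"x":3,"y":45,"z":10,"ax":0,"ay":0,"az":0,"grip":0}]'; python3 -m jog '[{"x":0,"y":0,"z":1,"ax":0,"ay":0,"az":0,"grip":0},{"x":0,"y":0,"z":2,"ax":0,"ay":0,"az":0,"grip":0}]'; python3 -m jog '[{"x":0,"y":0,"z":1,"ax":0,"ay":0,"az":0,"grip":0},{"x":0,"y":0,"z":2,"ax":0,"ay":0,"az":0,"grip":0}]'; python3 - <<'E'
from h import *
from cell import read_state,get_image
s=read_state();print(w2j(*s['eef_pos'][:2]),w2j(*(np.array(s['force'][:2])+JQ[:2])),s['torque'])
E
```

```text
clock: 18.55
eef_pos: [432.8, 36.5, 42.5]
tool_rot: [-1.572, -0.001, -1.808]
force: [0.6, -0.1, 0.6]
width: 0.3
clock: 18.75
eef_pos: [434.7, 36.3, 43.3]
tool_rot: [-1.571, 0.001, -1.808]
force: [1.2, 0.2, 0.2]
width: 0.0
clock: 18.95
eef_pos: [436.4, 35.8, 43.2]
tool_rot: [-1.571, 0.001, -1.808]
force: [-0.3, 0.2, 0.3]
width: 0.3
[-72.88179451   1.25706939] [-0.33951832  0.17272478] [-0.00325102 -0.06575749  0.00683742]
```

```bash
python3 -m jog '[{"x":0,"y":0,"z":1,"ax":0,"ay":0,"az":0,"grip":0},{"x":0,"y":0,"z":2,"ax":0,"ay":0,"az":0,"grip":0}]'; python3 -m jog '[{"x":0,"y":0,"z":1,"ax":0,"ay":0,"az":0,"grip":0},{"x":0,"y":0,"z":2,"ax":0,"ay":0,"az":0,"grip":0}]'; python3 - <<'E'
from h import *
from cell import read_state,get_image
s=read_state();print(w2j(*s['eef_pos'][:2]),w2j(*(np.array(s['force'][:2])+JQ[:2])),s['torque'])
E
```

```text
clock: 19.15
eef_pos: [437.6, 35.5, 42.9]
tool_rot: [-1.572, 0.0, -1.808]
force: [-2.2, 0.1, 1.3]
width: 0.3
clock: 19.35
eef_pos: [438.0, 35.4, 42.7]
tool_rot: [-1.575, 0.001, -1.808]
force: [-5.0, 1.1, 4.7]
width: 0.1
[-71.24101864   1.24163315] [-5.14327736 -0.14307469] [0.29824934 1.13095239 0.03554229]
```

```bash
python3 -m jog '[{"x":0,"y":0,"z":1,"ax":0,"ay":0,"az":0,"grip":0},{"x":0,"y":0,"z":1.5,"ax":0,"ay":0,"az":0,"grip":0}]'; python3 - <<'E'
from h import *
from cell import read_state,get_image
s=read_state();print(w2j(*s['eef_pos'][:2]),w2j(*(np.array(s['force'][:2])+JQ[:2])),s['torque'])
E
python3 -m jog '[{"x":0,"y":0,"z":-10,"ax":0,"ay":0,"az":0,"grip":0},{"x":0,"y":-20,"z":-15,"ax":0,"ay":0,"az":0,"grip":0},{"x":0,"y":-60,"z":-15,"ax":0,"ay":0,"az":0,"grip":84},{"x":0,"y":-100,"z":-15,"ax":0,"ay":0,"az":0,"grip":84}]'; python3 -c "
from h import *
delta([463.5,-266.8,140],-117.7)"
```

```text
clock: 19.55
eef_pos: [438.2, 35.3, 42.6]
tool_rot: [-1.578, 0.001, -1.807]
force: [-8.1, 2.6, 7.0]
width: -0.1
[-70.99456105   1.25228545] [-8.49159914  0.66384522] [0.35898687 1.61018461 0.02139042]
clock: 19.95
eef_pos: [427.1, 37.5, 143.7]
tool_rot: [-1.571, -0.001, -1.809]
force: [1.2, 1.0, 0.3]
width: 28.7
t 19.95 pos [427.1  37.5 143.7] rot [-9.0040e+01 -7.0000e-02 -1.0364e+02] F [1.2 1.  0.3] w 28.7 | d [287.1   4.  107.2] rv [0.0005 0.2455 0.0014]
```

```bash
python3 -m jog '[{"x":50,"y":0,"z":30,"ax":0,"ay":0.08,"az":0,"grip":84},{"x":100,"y":0,"z":60,"ax":0,"ay":0.16,"az":0,"grip":84},{"x":140,"y":0,"z":80,"ax":0,"ay":0.245,"az":0,"grip":84},{"x":190,"y":0,"z":95,"ax":0,"ay":0.245,"az":0,"grip":84},{"x":225,"y":0,"z":100,"ax":0,"ay":0.245,"az":0,"grip":84}]'; python3 -c "
from h import *
delta([463.5,-266.8,100],-117.7)"
```

```text
clock: 20.45
eef_pos: [473.0, -206.9, 142.9]
tool_rot: [-1.568, -0.001, -2.052]
force: [1.1, -0.2, -0.4]
width: 83.9
t 20.45 pos [ 473.  -206.9  142.9] rot [-8.9850e+01 -6.0000e-02 -1.1754e+02] F [ 1.1 -0.2 -0.4] w 83.9 | d [57.5 43.  19.2] rv [-0.0027  0.0027  0.0011]
```

```bash
python3 -m jog '[{"x":40,"y":20,"z":15,"ax":0,"ay":0.002,"az":0,"grip":84},{"x":57,"y":50,"z":19,"ax":0,"ay":0.002,"az":0,"grip":84},{"x":57,"y":60,"z":19,"ax":0,"ay":0.002,"az":0,"grip":84},{"x":57,"y":60,"z":19,"ax":0,"ay":0.002,"az":0,"grip":84},{"x":57,"y":60,"z":19,"ax":0,"ay":0.002,"az":0,"grip":84}]'; python3 - <<'E'
from h import *
from cell import get_image
delta([463.5,-266.8,50],-117.7)
i=get_image("side")["color"][:,:,::-1];cv2.imwrite("pics/side13.png",cv2.resize(i[110:230,320:440],None,fx=5,fy=5,interpolation=cv2.INTER_CUBIC))
i=get_image("top")["color"][:,:,::-1];cv2.imwrite("pics/top13.png",cv2.resize(i[230:340,390:500],None,fx=5,fy=5,interpolation=cv2.INTER_CUBIC))
cv2.imwrite("pics/top13j.png",cv2.resize(i[200:340,260:360],None,fx=4,fy=4,interpolation=cv2.INTER_CUBIC))
E
```

```text
clock: 20.95
eef_pos: [462.5, -262.2, 83.0]
tool_rot: [-1.571, 0.001, -2.053]
force: [-0.1, 0.5, 0.2]
width: 84.1
t 20.95 pos [ 462.5 -262.2   83. ] rot [-9.0020e+01  5.0000e-02 -1.1763e+02] F [-0.1  0.5  0.2] w 84.1 | d [ 3.6 33.   3. ] rv [ 0.0004  0.0012 -0.0008]
```

View pics/side13.png

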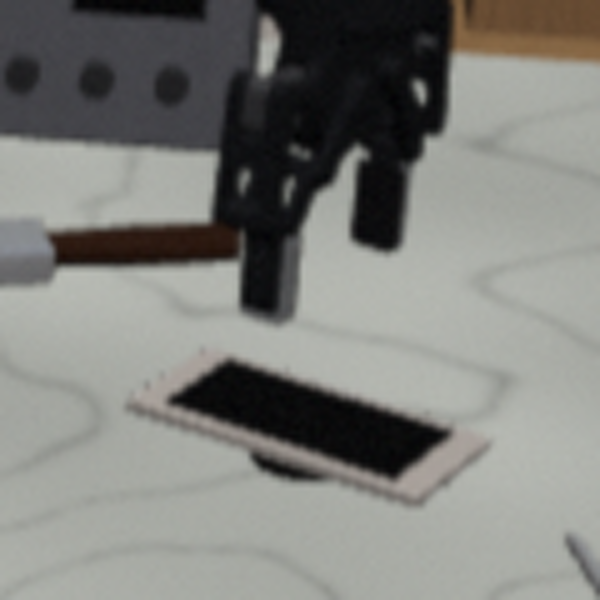

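View pics/top13.png

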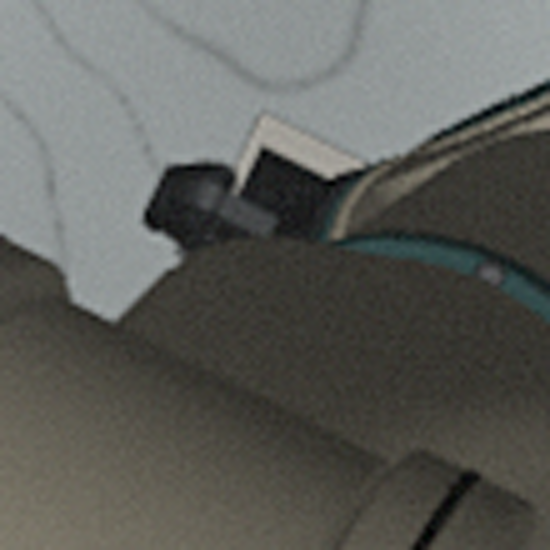

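View pics/top13j.png

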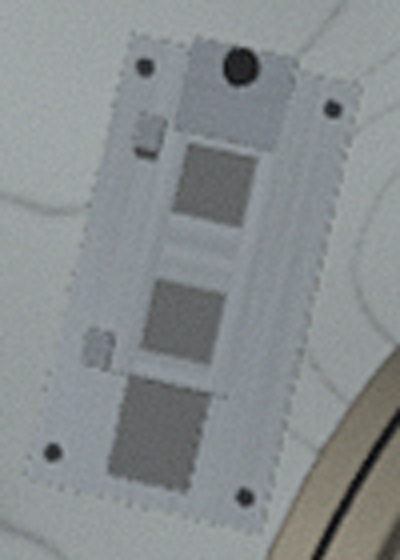

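```bash
python3 -m jog '[{"x":3.5,"y":30,"z":3,"ax":0,"ay":0,"az":0,"grip":84},{"x":3.5,"y":58,"z":3,"ax":0,"ay":0,"az":0,"grip":84},{"x":3.5,"y":58,"z":3,"ax":0,"ay":0,"az":0,"grip":84},{"x":3.5,"y":58,"z":3,"ax":0,"ay":0,"az":0,"grip":84}]'; python3 - <<'E'
from h import *
from cell import get_image
delta([463.5,-266.8,25],-117.7)
i=get_image("side")["color"][:,:,::-1];cv2.imwrite("pics/side14.png",cv2.resize(i[130:230,325:435],None,fx=6,fy=6,interpolation=cv2.INTER_CUBIC))
E
```

```text
clock: 21.45
eef_pos: [463.1, -267.5, 25.5]
tool_rot: [-1.571, 0.0, -2.054]
force: [-0.8, -0.1, -0.1]
width: 83.6
t 21.45 pos [ 463.1 -267.5   25.5] rot [-9.0010e+01  1.0000e-02 -1.1768e+02] F [-0.8 -0.1 -0.1] w 83.6 | d [-0.8  0.5 -0. ] rv [ 0.0001  0.0003 -0.0001]
```

View pics/side14.png

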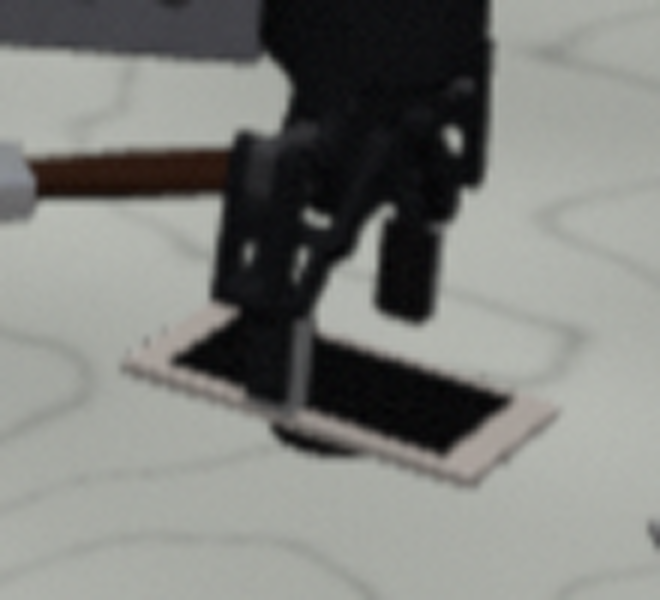

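```bash
python3 -c "
from h import *
p=proj('side',[[463.1+49*.465,-267.5+49*.885,26.5],[463.1+33*.465,-267.5+33*.885,20]]);print((p-[325,130])*6)"; python3 -m jog '[{"x":0,"y":-2,"z":0,"ax":0,"ay":0,"az":0,"grip":73},{"x":0,"y":-2,"z":0,"ax":0,"ay":0,"az":0,"grip":73},{"x":0,"y":2,"z":0,"ax":0,"ay":0,"az":0,"grip":73},{"x":0,"y":5.8,"z":0,"ax":0,"ay":0,"az":0,"grip":73},{"x":0,"y":5.8,"z":0,"ax":0,"ay":0,"az":0,"grip":73}]'
```

```text
[[264.65214494 413.72100102]
 [287.23864104 413.38074735]]
clock: 22.0
eef_pos: [462.4, -267.7, 18.4]
tool_rot: [-1.572, 0.0, -2.055]
force: [0.0, 0.4, 0.8]
width: 72.9
```

```bash
python3 -m jog '[{"x":0,"y":-1.3,"z":0,"ax":0,"ay":0,"az":0,"grip":73},{"x":0,"y":-1.3,"z":0,"ax":0,"ay":0,"az":0,"grip":60},{"x":0,"y":-1.3,"z":0,"ax":0,"ay":0,"az":0,"grip":60},{"x":0,"y":-1.3,"z":0,"ax":0,"ay":0,"az":0,"grip":60},{"x":0,"y":-1.3,"z":0,"ax":0,"ay":0,"az":0,"grip":60}]'; python3 - <<'E'
from h import *
from cell import get_image
delta([463.5,-266.8,25],-117.7)
i=get_image("side")["color"][:,:,::-1];cv2.imwrite("pics/side15.png",cv2.resize(i[130:230,325:435],None,fx=6,fy=6,interpolation=cv2.INTER_CUBIC))
E
```

```text
clock: 22.5
eef_pos: [462.6, -267.9, 21.1]
tool_rot: [-1.571, 0.001, -2.055]
force: [-0.5, 0.8, 8.4]
width: 63.4
t 22.5 pos [ 462.6 -267.9   21.1] rot [-9.0010e+01  3.0000e-02 -1.1775e+02] F [-0.5  0.8  8.4] w 63.4 | d [-1.4 -3.9  0.2] rv [ 0.0001 -0.0009 -0.0006]
```

View pics/side15.png

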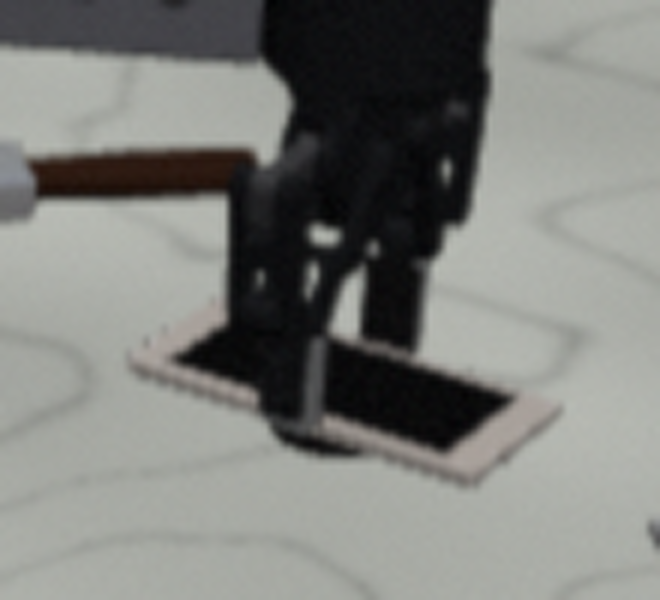

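```bash
python3 -m jog '[{"x":0,"y":0,"z":0,"ax":0,"ay":0,"az":0,"grip":70},{"x":0,"y":1.3,"z":0,"ax":0,"ay":0,"az":0,"grip":70},{"x":0,"y":1.3,"z":0,"ax":0,"ay":0,"az":0,"grip":70}]'; python3 -m jog '[{"x":0,"y":0,"z":0,"ax":0,"ay":0,"az":0,"grip":60},{"x":0,"y":0,"z":0,"ax":0,"ay":0,"az":0,"grip":60},{"x":0,"y":0,"z":0,"ax":0,"ay":0,"az":0,"grip":60}]'
```

```text
clock: 22.85
eef_pos: [462.6, -268.0, 18.7]
tool_rot: [-1.572, -0.0, -2.055]
force: [-0.1, -0.5, -0.6]
width: 70.4
clock: 23.15
eef_pos: [462.6, -268.0, 19.4]
tool_rot: [-1.571, 0.0, -2.055]
force: [-1.9, 1.0, 7.2]
width: 63.8
```

```bash
python3 -m jog '[{"x":0,"y":-30,"z":0,"ax":0,"ay":0,"az":0,"grip":60},{"x":0,"y":-75,"z":0,"ax":0,"ay":0,"az":0,"grip":60},{"x":0,"y":-80,"z":0,"ax":0,"ay":0,"az":0,"grip":60},{"x":0,"y":-80,"z":0,"ax":0,"ay":0,"az":0,"grip":60}]'; python3 - <<'E'
from h import *
from cell import get_image
delta([*j2w(-6,-2),100],-103.6)
i=get_image("side")["color"][:,:,::-1];cv2.imwrite("pics/side16.png",cv2.resize(i[90:230,315:455],None,fx=4,fy=4,interpolation=cv2.INTER_CUBIC))
E
```

```text
clock: 23.55
eef_pos: [463.4, -268.2, 99.8]
tool_rot: [-1.569, 0.0, -2.055]
force: [-0.4, 0.5, -1.4]
width: 64.1
t 23.55 pos [ 463.4 -268.2   99.8] rot [ -89.89    0.   -117.72] F [-0.4  0.5 -1.4] w 64.1 | d [-269.9   -0.4  -99.7] rv [-1.900e-03 -2.464e-01  2.000e-04]
```

View pics/side16.png

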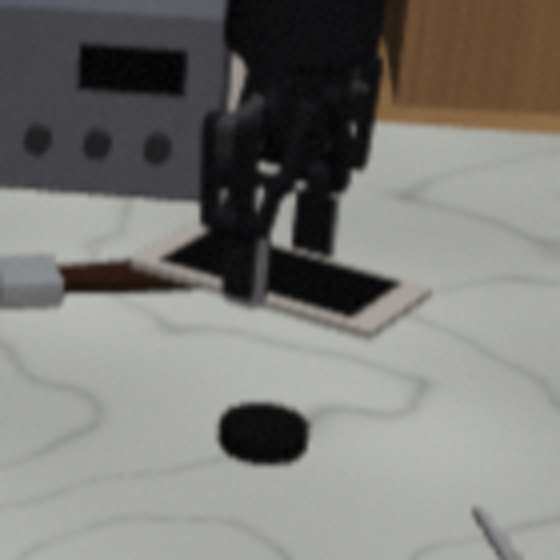

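```bash
python3 -m jog '[{"x":-40,"y":0,"z":-15,"ax":0,"ay":-0.04,"az":0,"grip":60},{"x":-80,"y":0,"z":-30,"ax":0,"ay":-0.09,"az":0,"grip":60},{"x":-125,"y":0,"z":-45,"ax":0,"ay":-0.14,"az":0,"grip":60},{"x":-170,"y":0,"z":-62,"ax":0,"ay":-0.19,"az":0,"grip":60},{"x":-210,"y":0,"z":-78,"ax":0,"ay":-0.246,"az":0,"grip":60}]'; python3 -c "
from h import *
delta([*j2w(-6,-2),100],-103.6)"
```

```text
clock: 24.1
eef_pos: [490.3, -43.1, 97.2]
tool_rot: [-1.575, 0.0, -1.806]
force: [0.6, 0.2, -1.6]
width: 64.1
t 24.1 pos [490.3 -43.1  97.2] rot [-9.0220e+01  1.0000e-02 -1.0348e+02] F [ 0.6  0.2 -1.6] w 64.1 | d [-61.   -2.8  -3.9] rv [ 0.0039  0.0021 -0.0002]
```

```bash
python3 -m jog '[{"x":-35,"y":0,"z":-3,"ax":0,"ay":0,"az":0,"grip":60},{"x":-60,"y":0,"z":-4,"ax":0,"ay":0.001,"az":0,"grip":60},{"x":-60,"y":0,"z":-4,"ax":0,"ay":0.001,"az":0,"grip":60},{"x":-60,"y":25,"z":-4,"ax":0,"ay":0.001,"az":0,"grip":60},{"x":-60,"y":25,"z":-4,"ax":0,"ay":0.001,"az":0,"grip":60}]'; python3 - <<'E'
from h import *
from cell import get_image
delta([*j2w(-6,-2),54],-103.6)
i=get_image("side")["color"][:,:,::-1];cv2.imwrite("pics/side17.png",cv2.resize(i[200:310,260:420],None,fx=5,fy=5,interpolation=cv2.INTER_CUBIC))
E
```

```text
clock: 24.6
eef_pos: [499.1, 13.2, 71.1]
tool_rot: [-1.577, -0.002, -1.81]
force: [-1.5, -0.2, -0.1]
width: 63.5
t 24.6 pos [499.1  13.2  71.1] rot [-9.0380e+01 -1.0000e-01 -1.0373e+02] F [-1.5 -0.2 -0.1] w 63.5 | d [-4.3 17.1  0.8] rv [ 0.0066 -0.0022  0.0017]
```

View pics/side17.png

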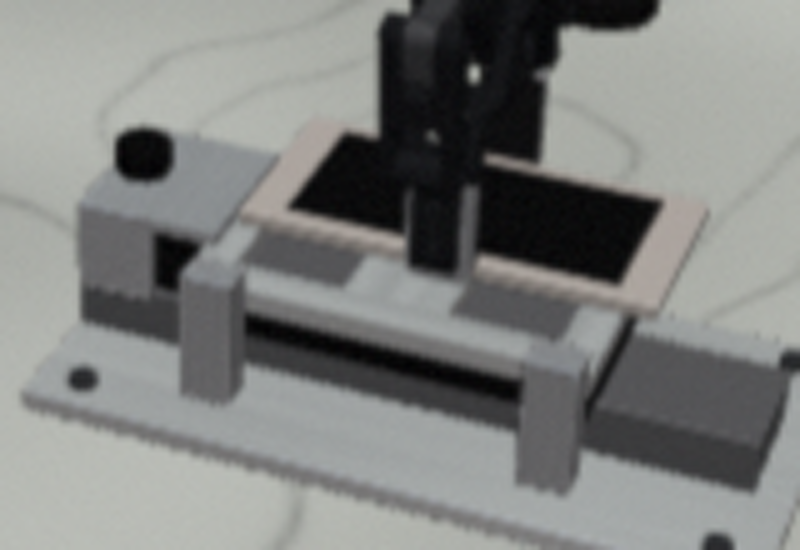

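```bash
python3 - <<'E'
from h import *
c=crop([(242,213),(660,308),(708,212),(308,120)],5,(260,200))
p=ray("side",c,71.5)
for q in p: print(w2j(*q))
print(w2j(499.1,13.2))
E
python3 -m jog '[{"x":0,"y":0,"z":0,"ax":0,"ay":0,"az":0,"grip":60},{"x":0,"y":0,"z":0,"ax":0,"ay":0,"az":0,"grip":60}]'; python3 -c "
from h import *
delta([*j2w(-8,-2),54],-103.6)"
```

```text
[60.86045715 27.64940016]
[-77.46558441  25.96309445]
[-77.70738454 -34.06904275]
[ 62.74692833 -36.15363125]
[-6.64438605 -6.20581453]
clock: 24.85
eef_pos: [501.9, 12.6, 74.4]
tool_rot: [-1.571, -0.0, -1.811]
force: [0.1, 0.0, -0.7]
width: 63.5
t 24.85 pos [501.9  12.6  74.4] rot [-9.0000e+01 -1.0000e-02 -1.0377e+02] F [ 0.1  0.  -0.7] w 63.5 | d [-4.1 20.4 -4.2] rv [-0.0001 -0.003   0.0001]
```

```bash
python3 -m jog '[{"x":-4,"y":0,"z":-3,"ax":0,"ay":-0.003,"az":0,"grip":60},{"x":-4,"y":10,"z":-3,"ax":0,"ay":-0.003,"az":0,"grip":60},{"x":-4,"y":19,"z":-3,"ax":0,"ay":-0.003,"az":0,"grip":60},{"x":-4,"y":20.5,"z":-3,"ax":0,"ay":-0.003,"az":0,"grip":60},{"x":-4,"y":20.5,"z":-3,"ax":0,"ay":-0.003,"az":0,"grip":60}]';  python3 -m jog '[{"x":0,"y":1,"z":0,"ax":0,"ay":0,"az":0,"grip":60},{"x":0,"y":1,"z":0,"ax":0,"ay":0,"az":0,"grip":60}]'; python3 -c "
from h import *
delta([*j2w(-6,-2),54],-103.6)"
```

```text
clock: 25.35
eef_pos: [499.3, 17.9, 52.9]
tool_rot: [-1.572, -0.0, -1.807]
force: [0.2, -0.6, 0.0]
width: 63.5
clock: 25.55
eef_pos: [499.8, 17.8, 52.5]
tool_rot: [-1.571, -0.0, -1.807]
force: [0.6, -0.6, -1.1]
width: 63.5
t 25.55 pos [499.8  17.8  52.5] rot [ -90.01   -0.   -103.55] F [ 0.6 -0.6 -1.1] w 63.5 | d [ 0.5 -1.5  1. ] rv [0.0002 0.0009 0.    ]
```

```bash
python3 -m jog '[{"x":0,"y":0,"z":5,"ax":0,"ay":0,"az":0,"grip":60},{"x":0,"y":0,"z":11,"ax":0,"ay":0,"az":0,"grip":60},{"x":0,"y":0,"z":13,"ax":0,"ay":0,"az":0,"grip":60},{"x":0,"y":0.8,"z":13,"ax":0,"ay":0,"az":0,"grip":60}]';  python3 -m jog '[{"x":0,"y":0.5,"z":0,"ax":0,"ay":0,"az":0,"grip":60},{"x":0,"y":0.7,"z":0,"ax":0,"ay":0,"az":0,"grip":60}]'; python3 - <<'E'
from h import *
from cell import read_state,get_image
s=read_state();print(w2j(*s['eef_pos'][:2]),w2j(*(np.array(s['force'][:2])+JQ[:2])),s['torque'])
i=get_image("side")["color"][:,:,::-1];cv2.imwrite("pics/side18.png",cv2.resize(i[200:310,260:420],None,fx=5,fy=5,interpolation=cv2.INTER_CUBIC))
E
```

```text
clock: 25.95
eef_pos: [513.1, 14.7, 51.8]
tool_rot: [-1.57, -0.0, -1.807]
force: [0.6, 0.6, -0.7]
width: 63.3
clock: 26.15
eef_pos: [512.8, 14.8, 51.5]
tool_rot: [-1.57, 0.0, -1.807]
force: [-0.9, 0.0, 5.8]
width: 63.6
[ 6.30300035 -1.45153855] [-0.91817065 -0.18382655] [-0.09032874  0.11402268  0.04441027]
```

View pics/side18.png

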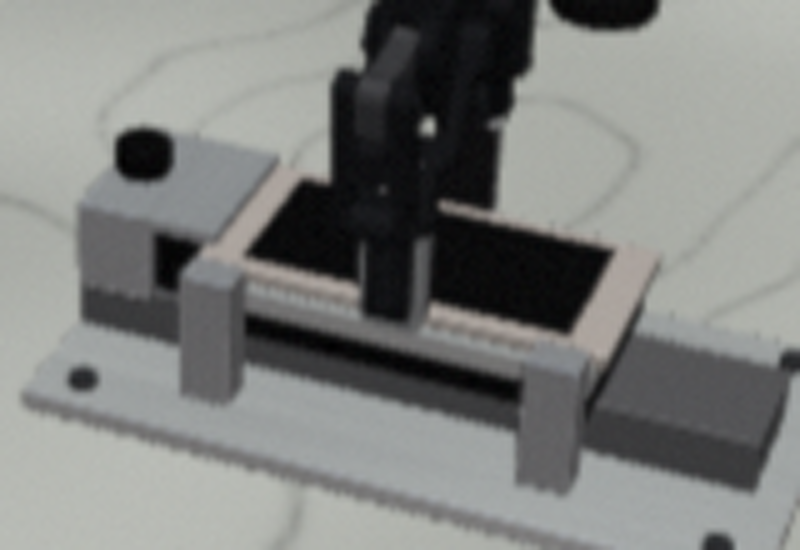

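Contact at the expected height of 51.5, and the panel lies flat on the frame. I'll press it in x, then in y.

```bash
python3 -m jog '[{"x":0,"y":-0.4,"z":1,"ax":0,"ay":0,"az":0,"grip":60},{"x":0,"y":-0.4,"z":2,"ax":0,"ay":0,"az":0,"grip":60}]'; python3 -m jog '[{"x":0,"y":0,"z":1,"ax":0,"ay":0,"az":0,"grip":60},{"x":0,"y":0,"z":2,"ax":0,"ay":0,"az":0,"grip":60}]';python3 -m jog '[{"x":0,"y":0,"z":1,"ax":0,"ay":0,"az":0,"grip":60},{"x":0,"y":0,"z":1.5,"ax":0,"ay":0,"az":0,"grip":60}]';python3 -m jog '[{"x":0,"y":0,"z":1,"ax":0,"ay":0,"az":0,"grip":60},{"x":0,"y":0,"z":1.5,"ax":0,"ay":0,"az":0,"grip":60}]'; python3 - <<'E'
from h import *
from cell import read_state,get_image
s=read_state();print(w2j(*s['eef_pos'][:2]),w2j(*(np.array(s['force'][:2])+JQ[:2])),s['torque'])
E
```

```text
clock: 26.4
eef_pos: [513.0, 14.8, 51.5]
tool_rot: [-1.574, 0.001, -1.807]
force: [-4.8, 1.3, 7.8]
width: 63.8
clock: 26.6
eef_pos: [513.0, 14.8, 51.4]
tool_rot: [-1.578, 0.001, -1.807]
force: [-7.8, 1.5, 13.4]
width: 63.7
clock: 26.8
eef_pos: [513.0, 14.8, 51.4]
tool_rot: [-1.581, 0.002, -1.807]
force: [-10.9, 2.1, 15.2]
width: 63.6
clock: 27.0
eef_pos: [513.0, 14.8, 51.4]
tool_rot: [-1.583, 0.002, -1.807]
force: [-13.8, 1.8, 18.5]
width: 63.2
[ 6.53139603 -1.46604817] [-13.82849529  -1.46999924] [ 0.2693342   2.85338969 -0.08532826]
```

```bash
python3 -m jog '[{"x":0,"y":0,"z":-6,"ax":0,"ay":0,"az":0,"grip":60},{"x":0,"y":-1.3,"z":-6,"ax":0,"ay":0,"az":0,"grip":60},{"x":0,"y":-1.3,"z":-6,"ax":0,"ay":0,"az":0,"grip":60}]'; python3 -m jog '[{"x":0,"y":0,"z":2,"ax":0,"ay":0,"az":0,"grip":60},{"x":0,"y":0,"z":3,"ax":0,"ay":0,"az":0,"grip":60},{"x":0,"y":0,"z":3,"ax":0,"ay":0,"az":0,"grip":60}]'; python3 -m jog '[{"x":0,"y":0,"z":1,"ax":0,"ay":0,"az":0,"grip":60},{"x":0,"y":0,"z":2,"ax":0,"ay":0,"az":0,"grip":60}]';  python3 - <<'E'
from h import *
from cell import read_state,get_image
s=read_state();print(w2j(*s['eef_pos'][:2]),w2j(*(np.array(s['force'][:2])+JQ[:2])),s['torque'])
E
```

```text
clock: 27.3
eef_pos: [513.7, 14.7, 52.6]
tool_rot: [-1.571, -0.0, -1.807]
force: [1.0, 0.2, -1.0]
width: 63.6
clock: 27.6
eef_pos: [516.5, 14.0, 52.5]
tool_rot: [-1.571, -0.0, -1.807]
force: [0.2, 0.6, -1.5]
width: 63.7
clock: 27.8
eef_pos: [516.5, 14.0, 52.3]
tool_rot: [-1.575, 0.0, -1.807]
force: [-3.9, 0.2, -0.5]
width: 63.7
[10.14733221 -1.43901722] [-3.84838525 -0.69003315] [ 0.13051936  1.01581856 -0.04596824]
```

```bash
python3 -m jog '[{"x":-1.5,"y":0,"z":-1,"ax":0,"ay":0,"az":0,"grip":60},{"x":-3,"y":0.3,"z":-1,"ax":0,"ay":0,"az":0,"grip":60},{"x":-4,"y":0.3,"z":-1,"ax":0,"ay":0,"az":0,"grip":60}]'; python3 -m jog '[{"x":-1,"y":0,"z":0,"ax":0,"ay":0,"az":0,"grip":60},{"x":-2,"y":0,"z":0,"ax":0,"ay":0,"az":0,"grip":60}]';  python3 - <<'E'
from h import *
from cell import read_state,get_image
s=read_state();print(w2j(*s['eef_pos'][:2]),w2j(*(np.array(s['force'][:2])+JQ[:2])),s['torque'])
E
```

```text
clock: 28.1
eef_pos: [517.3, 17.3, 52.2]
tool_rot: [-1.572, -0.001, -1.808]
force: [-4.5, -1.7, -0.9]
width: 63.5
clock: 28.3
eef_pos: [517.4, 17.7, 52.2]
tool_rot: [-1.572, -0.003, -1.808]
force: [-5.3, -6.7, 0.1]
width: 63.4
[10.14166812  2.37373795] [-3.59711154 -7.77463254] [-1.35524445  1.28932008 -0.01543355]
```

```bash
python3 -m jog '[{"x":1.5,"y":0.5,"z":0,"ax":0,"ay":0,"az":0,"grip":60},{"x":1.5,"y":1,"z":0,"ax":0,"ay":0,"az":0,"grip":60},{"x":1.5,"y":1.3,"z":0,"ax":0,"ay":0,"az":0,"grip":60}]'; python3 - <<'E'
from h import *
from cell import read_state,get_image
s=read_state();print(w2j(*s['eef_pos'][:2]),w2j(*(np.array(s['force'][:2])+JQ[:2])),s['torque'])
E
```

```text
clock: 28.6
eef_pos: [517.4, 17.6, 51.6]
tool_rot: [-1.572, -0.0, -1.808]
force: [-6.3, -2.7, 8.2]
width: 63.8
[10.13895988  2.29063275] [-5.50686243 -4.06214484] [-0.45240359  1.45366967 -0.00334891]
```

```bash
python3 -m jog '[{"x":0,"y":0,"z":0,"ax":0,"ay":0,"az":0,"grip":76},{"x":0,"y":0,"z":0,"ax":0,"ay":0,"az":0,"grip":76},{"x":0,"y":0,"z":-1,"ax":0,"ay":0,"az":0,"grip":76}]'; python3 -m jog '[{"x":-2,"y":1,"z":-1.5,"ax":0,"ay":0,"az":0,"grip":76},{"x":-4,"y":1,"z":-1.5,"ax":0,"ay":0,"az":0,"grip":76},{"x":-5,"y":1,"z":-1.5,"ax":0,"ay":0,"az":0,"grip":76}]';  python3 - <<'E'
from h import *
from cell import read_state,get_image
s=read_state();print(w2j(*s['eef_pos'][:2]),w2j(*(np.array(s['force'][:2])+JQ[:2])),s['torque'])
E
```

```text
clock: 28.9
eef_pos: [518.9, 18.7, 51.4]
tool_rot: [-1.568, 0.001, -1.806]
force: [0.2, -0.5, 0.5]
width: 75.9
clock: 29.2
eef_pos: [516.8, 22.9, 50.0]
tool_rot: [-1.571, -0.001, -1.807]
force: [-0.4, -4.0, 0.2]
width: 76.1
[8.34587716 7.36419484] [ 0.51244586 -3.987928  ] [-0.79873464  0.24405662 -0.01493886]
```

```bash
python3 -m jog '[{"x":5,"y":0,"z":1,"ax":0,"ay":0,"az":0,"grip":78},{"x":5,"y":9,"z":1,"ax":0,"ay":0,"az":0,"grip":78},{"x":5,"y":17,"z":1,"ax":0,"ay":0,"az":0,"grip":78},{"x":3,"y":17,"z":1,"ax":0,"ay":0,"az":0,"grip":78},{"x":0,"y":17,"z":1,"ax":0,"ay":0,"az":0,"grip":78}]'; python3 -m jog '[{"x":-2,"y":0,"z":0,"ax":0,"ay":0,"az":0,"grip":78},{"x":-3,"y":0,"z":0,"ax":0,"ay":0,"az":0,"grip":78},{"x":-3,"y":0,"z":0,"ax":0,"ay":0,"az":0,"grip":78}]'; python3 - <<'E'
from h import *
from cell import read_state,get_image
s=read_state();print(w2j(*s['eef_pos'][:2]),w2j(*(np.array(s['force'][:2])+JQ[:2])),s['torque'])
i=get_image("side")["color"][:,:,::-1];cv2.imwrite("pics/side19.png",cv2.resize(i[200:310,260:420],None,fx=5,fy=5,interpolation=cv2.INTER_CUBIC))
E
```

```text
clock: 29.7
eef_pos: [517.7, 23.4, 32.6]
tool_rot: [-1.572, 0.0, -1.808]
force: [0.9, 0.1, -0.5]
width: 77.9
clock: 30.0
eef_pos: [517.8, 23.6, 33.0]
tool_rot: [-1.571, -0.004, -1.809]
force: [-2.5, -5.6, -1.9]
width: 78.1
[9.16986938 8.27895989] [-1.1107973 -5.992654 ] [-1.2319129   0.4877215  -0.00531599]
```

View pics/side19.png

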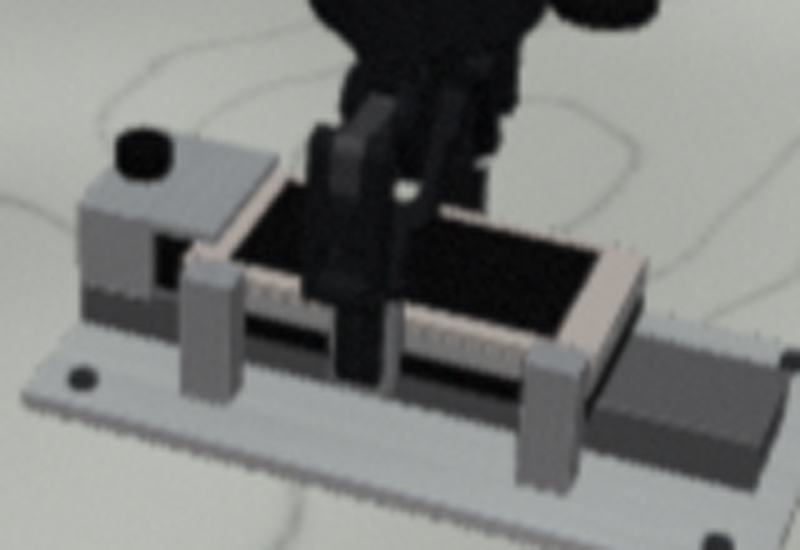

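```bash
python3 -m jog '[{"x":6,"y":0,"z":0,"ax":0,"ay":0,"az":0,"grip":80},{"x":6,"y":-30,"z":0,"ax":0,"ay":0,"az":0,"grip":80},{"x":6,"y":-60,"z":-30,"ax":0,"ay":0,"az":0,"grip":20},{"x":7,"y":-60,"z":-75,"ax":0,"ay":0,"az":0,"grip":0},{"x":8,"y":-60,"z":-92,"ax":0,"ay":0,"az":0,"grip":0}]'; python3 -m jog '[{"x":0,"y":0,"z":0,"ax":0,"ay":0,"az":0,"grip":0},{"x":0,"y":0,"z":0,"ax":0,"ay":0,"az":0,"grip":0},{"x":0,"y":0,"z":0,"ax":0,"ay":0,"az":0,"grip":0}]'; python3 -c "
from h import *
delta([*j2w(-78,2),43],-103.6)"
```

```text
clock: 30.55
eef_pos: [423.3, 41.6, 93.9]
tool_rot: [-1.575, 0.002, -1.805]
force: [-0.4, 0.8, -1.5]
width: 37.4
clock: 30.85
eef_pos: [429.3, 39.9, 93.2]
tool_rot: [-1.569, 0.0, -1.807]
force: [-0.3, -0.2, 0.5]
width: 0.1
t 30.85 pos [429.3  39.9  93.2] rot [-8.9890e+01  2.0000e-02 -1.0353e+02] F [-0.3 -0.2  0.5] w 0.1 | d [ 1.6 50.2  2.7] rv [-0.0019  0.0012 -0.0004]
```

```bash
python3 -m jog '[{"x":1.5,"y":30,"z":1,"ax":0,"ay":0,"az":0,"grip":0},{"x":1.5,"y":50,"z":1,"ax":0,"ay":0,"az":0,"grip":0},{"x":1.5,"y":50,"z":3,"ax":0,"ay":0,"az":0,"grip":0},{"x":1.5,"y":50,"z":5,"ax":0,"ay":0,"az":0,"grip":0},{"x":1.5,"y":50,"z":7,"ax":0,"ay":0,"az":0,"grip":0}]'; python3 -m jog '[{"x":0,"y":0,"z":1,"ax":0,"ay":0,"az":0,"grip":0},{"x":0,"y":0,"z":2,"ax":0,"ay":0,"az":0,"grip":0}]'; python3 -m jog '[{"x":0,"y":0,"z":1,"ax":0,"ay":0,"az":0,"grip":0},{"x":0,"y":0,"z":2,"ax":0,"ay":0,"az":0,"grip":0}]'; python3 - <<'E'
from h import *
from cell import read_state,get_image
s=read_state();print(w2j(*s['eef_pos'][:2]),w2j(*(np.array(s['force'][:2])+JQ[:2])),s['torque'])
E
```

```text
clock: 31.35
eef_pos: [435.0, 36.6, 43.7]
tool_rot: [-1.57, 0.0, -1.807]
force: [-0.3, 0.3, 0.1]
width: 0.8
clock: 31.55
eef_pos: [436.4, 36.6, 43.7]
tool_rot: [-1.57, 0.0, -1.807]
force: [-0.9, -0.2, -0.2]
width: 0.3
clock: 31.75
eef_pos: [437.9, 36.1, 43.3]
tool_rot: [-1.571, 0.0, -1.807]
force: [0.2, 0.6, -0.0]
width: -0.3
[-71.51462468   1.9371559 ] [0.01551566 0.66655934] [ 0.02034327 -0.02766174  0.07303512]
```

```bash
python3 -m jog '[{"x":0,"y":0,"z":1,"ax":0,"ay":0,"az":0,"grip":0},{"x":0,"y":0,"z":2,"ax":0,"ay":0,"az":0,"grip":0}]'; python3 -m jog '[{"x":0,"y":0,"z":1,"ax":0,"ay":0,"az":0,"grip":0},{"x":0,"y":0,"z":2,"ax":0,"ay":0,"az":0,"grip":0}]'; python3 - <<'E'
from h import *
from cell import read_state,get_image
s=read_state();print(w2j(*s['eef_pos'][:2]),w2j(*(np.array(s['force'][:2])+JQ[:2])),s['torque'])
E
```

```text
clock: 31.95
eef_pos: [438.3, 36.0, 43.0]
tool_rot: [-1.574, 0.001, -1.807]
force: [-4.9, 1.2, 3.7]
width: 0.1
clock: 32.15
eef_pos: [438.4, 36.0, 42.9]
tool_rot: [-1.577, 0.001, -1.806]
force: [-8.3, 2.5, 6.8]
width: 0.1
[-70.96927214   1.91797815] [-8.67946813  0.52909429] [ 0.35163351  1.63106481 -0.08467608]
```

```bash
python3 -m jog '[{"x":0,"y":0,"z":-8,"ax":0,"ay":0,"az":0,"grip":0},{"x":0,"y":-30,"z":-16,"ax":0,"ay":0,"az":0,"grip":0},{"x":0,"y":-80,"z":-16,"ax":0,"ay":0,"az":0,"grip":0},{"x":50,"y":-100,"z":-10,"ax":0,"ay":0,"az":0,"grip":0},{"x":100,"y":-110,"z":0,"ax":0,"ay":0,"az":0,"grip":0}]'; python3 -m jog '[{"x":50,"y":0,"z":15,"ax":0,"ay":0,"az":0,"grip":0},{"x":100,"y":0,"z":30,"ax":0,"ay":0,"az":0,"grip":0},{"x":150,"y":0,"z":45,"ax":0,"ay":0,"az":0,"grip":0},{"x":200,"y":0,"z":60,"ax":0,"ay":0,"az":0,"grip":0},{"x":200,"y":0,"z":60,"ax":0,"ay":0,"az":0,"grip":0}]'; python3 - <<'E'
from h import *
from cell import read_state,get_image
i=get_image("side")["color"][:,:,::-1];cv2.imwrite("pics/side20.png",cv2.resize(i[205:325,260:435],None,fx=4.5,fy=4.5,interpolation=cv2.INTER_CUBIC))
i=get_image("top")["color"][:,:,::-1];cv2.imwrite("pics/top20.png",cv2.resize(i[200:340,260:360],None,fx=4.2,fy=4.2,interpolation=cv2.INTER_CUBIC))
E
```

```text
clock: 32.65
eef_pos: [420.4, -54.1, 153.5]
tool_rot: [-1.566, 0.0, -1.796]
force: [1.3, -0.8, -0.7]
width: 0.0
clock: 33.15
eef_pos: [430.0, -273.0, 152.8]
tool_rot: [-1.566, -0.007, -1.815]
force: [0.3, 0.6, -0.6]
width: 0.2
```

View pics/side20.png

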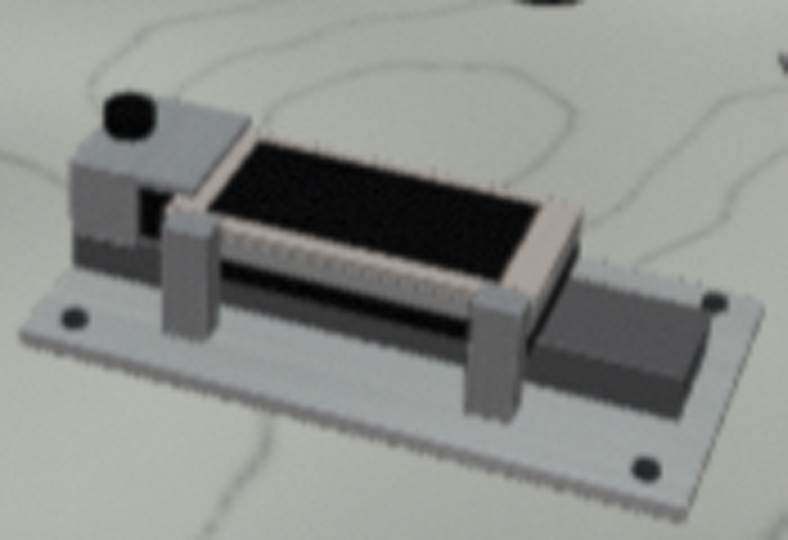

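View pics/top20.png

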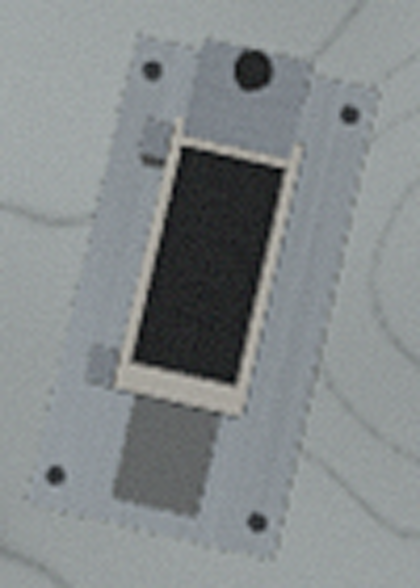

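```bash
python3 - <<'E'
from h import *
p=ray("top",crop([(178,120),(300,147),(240,413),(117,387)],4.2,(260,200)),52)
for a,b in((0,3),(1,2),(0,1),(3,2)): d=p[a]-p[b];print(np.degrees(np.arctan2(d[1],d[0])),np.hypot(*d))
r=(p[3]+p[2])/2;print(w2j(*r))
from cell import *
print(finish_job())
E
```

```text
-13.167920815033305 137.05875801767286
-13.441294474985122 136.23169838487132
76.7906317059947 62.886189554405796
77.55299477935324 62.24110409129952
[-5.87157449e+01 -2.34854038e-02]
the job is handed in; nothing more can be done
None
```

The three pieces now sit as one pile in the jig: back shell at the bottom, mid-frame on it, front panel on top with its screen up. I handed the job in at about 33 s. The interface gave no verdict.

**How each piece went in:** I gripped each piece, pushed it under the lip until I felt the buffer, pushed it against the side stops, then let go. A fingertip then pushed each piece loose against the side stops. For the shell and the frame this was done before the next piece went on. At the end I pushed the whole pile once more from the side and once from the rear end.

**Last checks:**
- **Sideways:** all three pieces stopped in the same place, to about 0.1 mm, at 4–9 N.
- **Rear end:** the full pile stopped within 0.1 mm of where the shell and frame alone had stopped, under about 8.5 N.
- **Pictures:** the pile looks flat and flush, against both side stops. The panel's edges read about −13.2° and −13.4°, and the jig reads −13.4°.

**What did not go smoothly:**
- The first grip on the shell caught the side of the bed (about 12 N) and shifted the shell about 4 mm, so I gripped it again higher up.
- A few pushes went above the suggested 5 N: 11 N on the shell and about 14 N on the panel. The panel had stuck by friction short of the buffer, so I lifted it slightly and it then reached the buffer at about 4 N.
- The top camera read about 2 mm off from the arm in y, so I relied on contact for the final positions.
- The contact points suggest the buffer stands out near its 14 mm limit. I could not see it directly.

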